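# Cap the pots of a covered pill carousel, stepping it with its star wheel

## Task

Use every white lid lying on the sill to close a pot of the covered carousel, one lid to a pot, whichever pots you like: bring an open pot to the opening in the clear cover by pushing the spokes of the star wheel on top (do not shove the pots themselves), set a lid on it and press it down firmly until it sits level and fully home, then step on to the next. When all lids are on, turn the wheel until the blank place without a pot is in the middle of the opening, and leave the other things on the sill where they are.

Things in the scene. Friction and masses are not known exactly. Their poses are not given: they have to be found in the camera images.
- hub (a point): centre of the star wheel on the carousel's vertical axis, 130 mm above the sill, mid height of the spokes. Hub 44 mm wide, top at 142 mm; five steel spokes 12 mm thick, 72 degrees apart, 18 mm black balls at their ends 70 mm from the axis. Fixed to the carousel: turns with the pots. To be pushed sideways by closed fingers let down between spokes.
- carousel (a joint): angle of carousel and star wheel, rad, growing anticlockwise from above; 0 when the blank place is in the middle of the opening. Turns both ways (stops at +-12.5, starts within 3.1), stays where left; needs about 3 N on a spoke. Each spoke lies half way (36 degrees) between two places, so the pot in the middle of the opening faces the gap between two spokes.
- housing: fixed square housing, 290 mm, origin under the wheel's axis at sill height, x axis away from the front opening, z up. A clear flat cover (underside 106, top 110 mm above the sill) lies below the star wheel and over all the pots except at the front opening: 144 mm wide, from 50 mm in front of the axis to the front edge.
- station (a point): middle of the front opening, fixed to the housing, 105 mm in front of the axis (robot's side), 63 mm above the sill (height of the pot rims). A small dark pointer on the housing's front edge marks it.
- park (a point): middle of the blank place of the carousel (no pot, a flat metal disc with a dark bar), 105 mm from the axis; this point is 63 mm above the sill. The carousel has five places 72 degrees apart: this one and, going anticlockwise from above, pot1, pot2, pot3, pot4.
- pot1_rim (a point): centre of the mouth of pot 1, level with its rim, 63 mm above the sill, z up. White pot 60 mm wide, 52 mm inside, 36 mm tall; a dark seal ring stands 6 mm proud of the rim. It resists with about 8 N of friction, slides down under a pressed lid and stays down once the lid's flange meets the rim.
- pot2_rim (a point): centre of the mouth of pot 2, level with its rim, 63 mm above the sill, z up. White pot 60 mm wide, 52 mm inside, 36 mm tall; a dark seal ring stands 6 mm proud of the rim. It resists with about 8 N of friction, slides down under a pressed lid and stays down once the lid's flange meets the rim.
- pot3_rim (a point): centre of the mouth of pot 3, level with its rim, 63 mm above the sill, z up. White pot 60 mm wide, 52 mm inside, 36 mm tall; a dark seal ring stands 6 mm proud of the rim. It resists with about 8 N of friction, slides down under a pressed lid and stays down once the lid's flange meets the rim.
- pot4_rim (a point): centre of the mouth of pot 4, level with its rim, 63 mm above the sill, z up. White pot 60 mm wide, 52 mm inside, 36 mm tall; a dark seal ring stands 6 mm proud of the rim. It resists with about 8 N of friction, slides down under a pressed lid and stays down once the lid's flange meets the rim.
- lid1: loose white lid, 40-85 g, right way up on the sill; may be absent (None). Origin: centre of underside, z up. Plug 45 mm wide to 10 mm (3.5 mm play in a pot), flange 64 mm wide from 10 to 16 mm, square knob 24 x 24 mm (along x, y) from 16 to 42 mm. Laid on a pot its origin is 4 mm below the rim; pressed home by 12 to 18 N on the knob, 10 mm below.
- lid2: loose white lid, 40-85 g, right way up on the sill; may be absent (None). Origin: centre of underside, z up. Plug 45 mm wide to 10 mm (3.5 mm play in a pot), flange 64 mm wide from 10 to 16 mm, square knob 24 x 24 mm (along x, y) from 16 to 42 mm. Laid on a pot its origin is 4 mm below the rim; pressed home by 12 to 18 N on the knob, 10 mm below.
- lid3: loose white lid, 40-85 g, right way up on the sill; may be absent (None). Origin: centre of underside, z up. Plug 45 mm wide to 10 mm (3.5 mm play in a pot), flange 64 mm wide from 10 to 16 mm, square knob 24 x 24 mm (along x, y) from 16 to 42 mm. Laid on a pot its origin is 4 mm below the rim; pressed home by 12 to 18 N on the knob, 10 mm below.
- lid4: loose white lid, 40-85 g, right way up on the sill; may be absent (None). Origin: centre of underside, z up. Plug 45 mm wide to 10 mm (3.5 mm play in a pot), flange 64 mm wide from 10 to 16 mm, square knob 24 x 24 mm (along x, y) from 16 to 42 mm. Laid on a pot its origin is 4 mm below the rim; pressed home by 12 to 18 N on the knob, 10 mm below.
- pill_case: closed flat plastic pill case with a clasp, 60 x 110 x 24 mm, a bystander to be left alone. Origin: centre of its underside, z up.
- stopper: clear glass carafe stopper standing on its plug, 48 mm wide, 75 mm tall, a bystander to be left alone. Origin: centre of its underside, z up.
- bowl: green melamine bowl, 140 mm wide, 60 mm tall, a bystander to be left alone. Origin: centre of its underside, z up.
- timer: chrome bell timer with dial on top, 72 mm wide, 67 mm tall, a bystander to be left alone. Origin: centre of its underside, z up.
- vial: tall frosted vial with cap, 42 mm wide, 128 mm tall, a bystander to be left alone. Origin: centre of its underside, z up.
Mind the look-alikes: they are no part of the job. Leave any blue or purple look-alike of the lid3 alone.

How it is judged (in metres and radians):
At the end, for the whole second after the job is handed in: Each lid present is on its own pot: within 6 mm of its centre, level within 0.06 rad, underside at least 7.8 mm below the rim (home is 10, unpressed 4), at rest; the blank place is within 15 mm of the middle of the opening, carousel still; bystanders within 30 mm of their starts (((horizontal distance between lid1 and pot1_rim below 0.006 m and z of lid1 in the frame of pot1_rim below -0.0078 m and angle between lid1's own z axis and vertical below 0.06 rad) or (horizontal distance between lid1 and pot2_rim below 0.006 m and z of lid1 in the frame of pot2_rim below -0.0078 m and angle between lid1's own z axis and vertical below 0.06 rad) or (horizontal distance between lid1 and pot3_rim below 0.006 m and z of lid1 in the frame of pot3_rim below -0.0078 m and angle between lid1's own z axis and vertical below 0.06 rad) or (horizontal distance between lid1 and pot4_rim below 0.006 m and z of lid1 in the frame of pot4_rim below -0.0078 m and angle between lid1's own z axis and vertical below 0.06 rad)) and ((horizontal distance between lid2 and pot1_rim below 0.006 m and z of lid2 in the frame of pot1_rim below -0.0078 m and angle between lid2's own z axis and vertical below 0.06 rad) or (horizontal distance between lid2 and pot2_rim below 0.006 m and z of lid2 in the frame of pot2_rim below -0.0078 m and angle between lid2's own z axis and vertical below 0.06 rad) or (horizontal distance between lid2 and pot3_rim below 0.006 m and z of lid2 in the frame of pot3_rim below -0.0078 m and angle between lid2's own z axis and vertical below 0.06 rad) or (horizontal distance between lid2 and pot4_rim below 0.006 m and z of lid2 in the frame of pot4_rim below -0.0078 m and angle between lid2's own z axis and vertical below 0.06 rad)) and ((horizontal distance between lid3 and pot1_rim below 0.006 m and z of lid3 in the frame of pot1_rim below -0.0078 m and angle between lid3's own z axis and vertical below 0.06 rad) or (horizontal distance between lid3 and pot2_rim below 0.006 m and z of lid3 in the frame of pot2_rim below -0.0078 m and angle between lid3's own z axis and vertical below 0.06 rad) or (horizontal distance between lid3 and pot3_rim below 0.006 m and z of lid3 in the frame of pot3_rim below -0.0078 m and angle between lid3's own z axis and vertical below 0.06 rad) or (horizontal distance between lid3 and pot4_rim below 0.006 m and z of lid3 in the frame of pot4_rim below -0.0078 m and angle between lid3's own z axis and vertical below 0.06 rad)) and ((horizontal distance between lid4 and pot1_rim below 0.006 m and z of lid4 in the frame of pot1_rim below -0.0078 m and angle between lid4's own z axis and vertical below 0.06 rad) or (horizontal distance between lid4 and pot2_rim below 0.006 m and z of lid4 in the frame of pot2_rim below -0.0078 m and angle between lid4's own z axis and vertical below 0.06 rad) or (horizontal distance between lid4 and pot3_rim below 0.006 m and z of lid4 in the frame of pot3_rim below -0.0078 m and angle between lid4's own z axis and vertical below 0.06 rad) or (horizontal distance between lid4 and pot4_rim below 0.006 m and z of lid4 in the frame of pot4_rim below -0.0078 m and angle between lid4's own z axis and vertical below 0.06 rad)) and linear speed of each of lid1, lid2, lid3, lid4 below 0.02 m/s and horizontal distance between park and station below 0.015 m and velocity of joint carousel between -0.05 and 0.05 rad/s and distance of each of pill_case, stopper, bowl, timer, vial from where it was at the start of the episode below 0.03 m); the robot touches nothing.
It fails at once if a bystander (pill case, stopper, bowl, timer, vial) is moved more than 40 mm (distance of any of pill_case, stopper, bowl, timer, vial from where it was at the start of the episode above 0.04 m).
It fails at once if the stopper or the vial is knocked over (angle between any of stopper, vial's own z axis and vertical above 0.6 rad).
It fails at once if the fingers shove a pot itself with more than 10 N ((contact force between the fingers and carousel_c14 above 10 N or contact force between the fingers and carousel_c15 above 10 N or contact force between the fingers and carousel_c16 above 10 N or contact force between the fingers and carousel_c17 above 10 N or contact force between the fingers and carousel_c18 above 10 N or contact force between the fingers and carousel_c19 above 10 N or contact force between the fingers and carousel_c20 above 10 N or contact force between the fingers and carousel_c21 above 10 N) or (contact force between the fingers and carousel_c23 above 10 N or contact force between the fingers and carousel_c24 above 10 N or contact force between the fingers and carousel_c25 above 10 N or contact force between the fingers and carousel_c26 above 10 N or contact force between the fingers and carousel_c27 above 10 N or contact force between the fingers and carousel_c28 above 10 N or contact force between the fingers and carousel_c29 above 10 N or contact force between the fingers and carousel_c30 above 10 N) or (contact force between the fingers and carousel_c32 above 10 N or contact force between the fingers and carousel_c33 above 10 N or contact force between the fingers and carousel_c34 above 10 N or contact force between the fingers and carousel_c35 above 10 N or contact force between the fingers and carousel_c36 above 10 N or contact force between the fingers and carousel_c37 above 10 N or contact force between the fingers and carousel_c38 above 10 N or contact force between the fingers and carousel_c39 above 10 N) or (contact force between the fingers and carousel_c41 above 10 N or contact force between the fingers and carousel_c42 above 10 N or contact force between the fingers and carousel_c43 above 10 N or contact force between the fingers and carousel_c44 above 10 N or contact force between the fingers and carousel_c45 above 10 N or contact force between the fingers and carousel_c46 above 10 N or contact force between the fingers and carousel_c47 above 10 N or contact force between the fingers and carousel_c48 above 10 N)).
Of lid1, lid2, lid3, lid4 only 3 to 4 are there at a start; the rules pass over those that are not, and their reading is None.
At some moment in a run one of lid1, lid2, lid3, lid4 may be knocked a few centimetres aside while the robot is not near it.
Once in a run the grip may slacken for a moment while it holds something.
It also fails if it takes over 210 s, if anything falls off the work surface, if the arm or the gripper's body presses on something with over 40 N, if the wrist force passes 120 N, or if a joint passes its speed limit or range.

## Robot

A 6-joint arm with a two-finger parallel gripper is mounted at the origin on the work surface. World frame = base frame: x ahead of the robot, y to its left, z up, the work surface at z = 0. Lengths are in mm, angles in rad, forces in N, time in s.
With the tool pointing down it reaches from about 275 to 750 mm from the base axis. Payload 10.2 kg.
Tool frame: the origin (TCP) lies on the centre line of the jaws, within the pads' length; the fingertips stand 8 mm ahead of it and the grasp point (between the pads) lies 11 mm behind it; x points along the fingers, y is the direction in which the jaws open and shut, and the axes are right-handed (so a half turn about x gives the same grasp; the last joint's range is limited). The gripper opens to 85 mm and grips with 20 to 120 N. Pads are 22 mm wide; open, the fingers measure 114 mm over their backs; the gripper's body (76 mm by 85 mm) begins 54 mm behind the grasp point. The pads swing forward as they close: fully open they stand 13 mm farther back than shut.
Start: joints at [-1.447, 0.313, 1.498, -0, 1.331, -0.223], TCP at [178.43, -493.755, 202.094] pointing down, gripper open.
Joint ranges: [-2.94, 2.94], [-0.97, 2.17], [0.19, 2.56], [-1.23, 4.37], [0.02, 3.11], [-2.88, 2.88]. Speed limits (rad/s): [2.39, 2.39, 3.01, 3.14, 3.14, 3.14].

## Interface

Orientations are given as a unit quaternion [w, x, y, z].
In Python, from rig import ctrl, vision, workorder gives the robot as it stands. The module is installed in compiled form; this text tells all that it offers.
- The arm moves only by the shell command python3 -m jog 'ROWS' [OPENING] [FORCE]. ROWS is JSON, a list that holds one entry, the list of rows, each a list of 6 numbers: the shift along the tool's x, y, z in m, then the turn, a rotation vector about the tool's x, y, z in rad. A call has 1 to 12 rows; each row shifts and turns the commanded pose from where the row before left it, along the tool's axes as they then stand; what a row does not reach is not made up. A row lasts 1/8 s, in which the tool goes at most 62.5 mm and 10.7 degrees, less where a joint would pass 70% of its speed; a pose out of reach is approached as far as the arm can. A call is refused whole if a number of a shift passes 0.0625 or a number of a turn 0.188, either way. A call with a gripper value outside its range is refused whole. OPENING is the closure in counts, from 0 (fully open) to 255 (shut), set as the call begins (- or left out, the last holds). The fingers move at their own pace and stop on an object; FORCE is the grip in N (left out, the last holds). Time passes only in rows, so rows that do not move let the fingers close. It gives the time, the measured TCP pose, the force and the opening at its end, in the units of the state.
- ctrl.sense(): the state, without advancing time (a new reading comes with each control period).
- vision.capture(name): name is "scene" or "top"; returns a dict with "image" (384x512x3 uint8, red, green, blue), "mtx" (3x3 intrinsics, pixels), "R" (3x3) and "t" (3): a world point X has camera coordinates R X + t. Camera axes: x right, y down, z forward; pixel columns grow to the right and rows downward; lengths in mm; the calibration is good to about 2 mm. A picture is of the moment at which its call begins. There is no depth.
- workorder.finish_job(): hands the job in, once; it reports no verdict.
The state is a dict: "time_s": time; "joints": joint angles; "dq": joint speeds; "tau": joint torques, N m; "eef_pos": TCP position; "ee_rot": TCP orientation; "force": force on the tool from outside, world axes, zero at the start; "wrist_torque": the same for the moment, N m; "grip_width": opening from 0.0 (shut) to 1.0 (fully open).
Only numpy, scipy, OpenCV 4.12 (cv2) and the standard library are available. Lean on these libraries where they do the work, as an engineer would, in place of code of your own. Each camera call takes 0.05 s, during which the arm holds its last target.

## Working session

There is one attempt and no reset: what is moved stays moved. The work goes in short steps, Python scripts to look and compute and a shell command to move; the robot and the scene stay as the last step left them, time stands still between calls to the robot, and variables do not carry over. Pictures are saved under pics/ and viewed, and the job is handed in when it is done.

```bash
mkdir -p pics; cat > h.py <<'E'
import numpy as np, cv2
from rig import ctrl, vision, workorder
def cap(n,save=None,crop=None,s=1):
    c=vision.capture(n)
    if save:
        im=c["image"]
        if crop: im=im[crop[1]:crop[3],crop[0]:crop[2]]
        im=cv2.resize(im,None,fx=s,fy=s,interpolation=cv2.INTER_CUBIC)
        cv2.imwrite("pics/"+save,im[:,:,::-1])
    return c
def ray(c,u,v,z):
    R=np.array(c["R"]);t=np.array(c["t"]).ravel();K=np.array(c["mtx"])
    d=R.T@np.linalg.inv(K)@np.array([u,v,1.]);o=-R.T@t
    return o+d*(z-o[2])/d[2]
def proj(c,X):
    R=np.array(c["R"]);t=np.array(c["t"]).ravel();K=np.array(c["mtx"])
    p=K@(R@np.array(X,float)+t);return p[:2]/p[2]
def st():
    s=ctrl.sense();print({k:np.round(s[k],3).tolist() for k in ("time_s","joints","eef_pos","ee_rot","force","grip_width")});return s
E
python3 - <<'E'
from h import *
s=st()
a=cap("scene","s0.png",s=1.5);b=cap("top","t0.png",s=1.5)
for c in(a,b): print(np.round(-np.array(c["R"]).T@np.array(c["t"]).ravel()),np.round(c["R"],2).tolist(),np.round(c["mtx"]).tolist())
E
```

```text
{'time_s': 0.0, 'joints': [-1.447, 0.313, 1.498, -0.0, 1.331, -0.223], 'eef_pos': [178.388, -493.446, 201.513], 'ee_rot': [0.122, 0.697, 0.122, -0.696], 'force': [0.122, -0.085, 0.043], 'grip_width': 0.998}
[1236.  650.  782.] [[-0.68, 0.74, 0.01], [0.43, 0.41, -0.81], [-0.6, -0.54, -0.59]] [[384.0, 0.0, 258.0], [0.0, 384.0, 194.0], [0.0, 0.0, 1.0]]
[ 232.   33. 1622.] [[-0.02, -1.0, 0.0], [-0.98, 0.02, -0.2], [0.2, -0.01, -0.98]] [[447.0, 0.0, 255.0], [0.0, 447.0, 192.0], [0.0, 0.0, 1.0]]
```

View pics/s0.png

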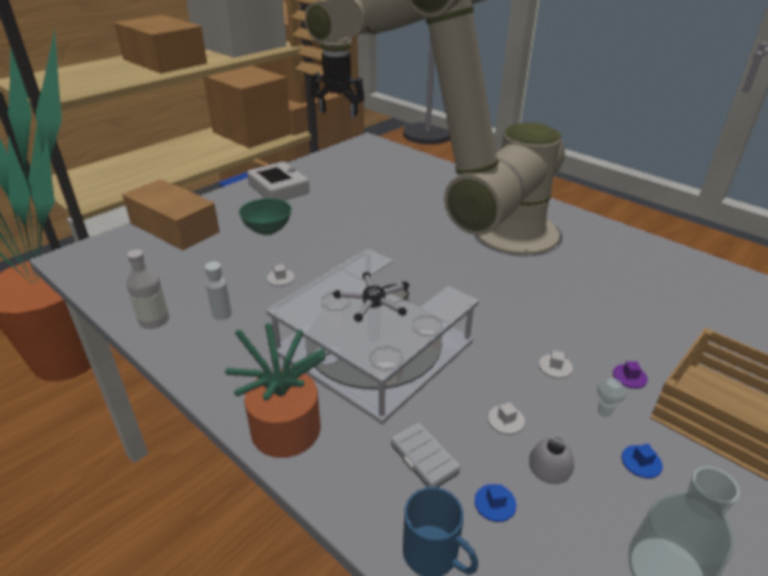

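View pics/t0.png

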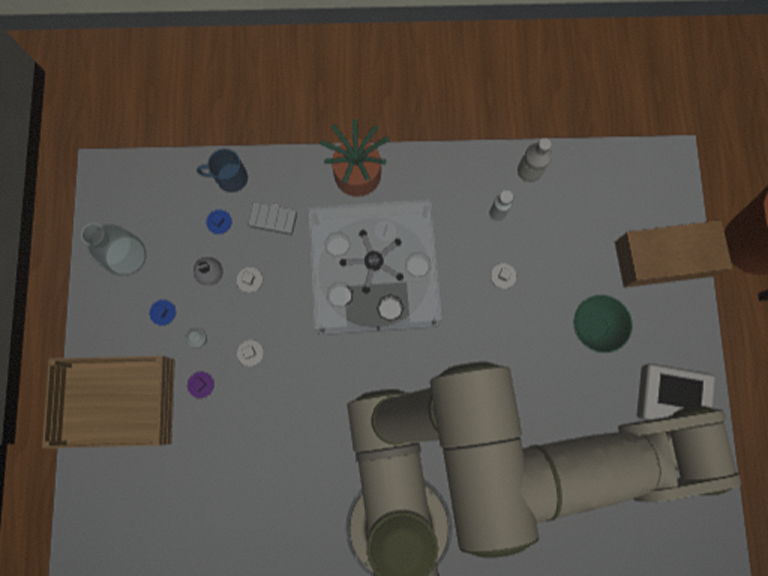

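Three white lids are visible, at top (1.5×) pixels (250,280), (250,352) and (504,276). The look-alikes are blue at (219,222) and (163,312) and purple at (201,384). Next I enlarge the carousel and the lids.

```bash
python3 - <<'E'
from h import *
cap("top","t1.png",(190,125,310,230),6)
cap("top","t2.png",(95,120,215,270),4)
a=cap("top");
for u,v,z in((250,280,29),(250,352,29),(504,276,29),(374,261,142),(378,326,63),(390,307,66),(504,212,60)): print(ray(a,u/1.5,v/1.5,z).round(1))
E
```

```text
[583.1 344.6  29. ]
[407.8 342.   29. ]
[ 577.9 -273.5   29. ]
[595.5  41.5 142. ]
[457.7  36.1  63. ]
[501.7   6.8  66. ]
[ 730.6 -277.2   60. ]
```

View pics/t1.png

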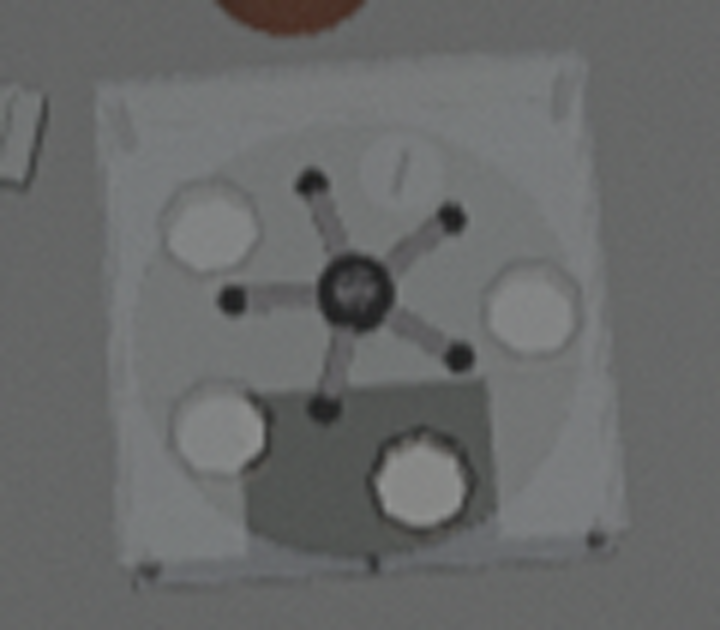

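View pics/t2.png

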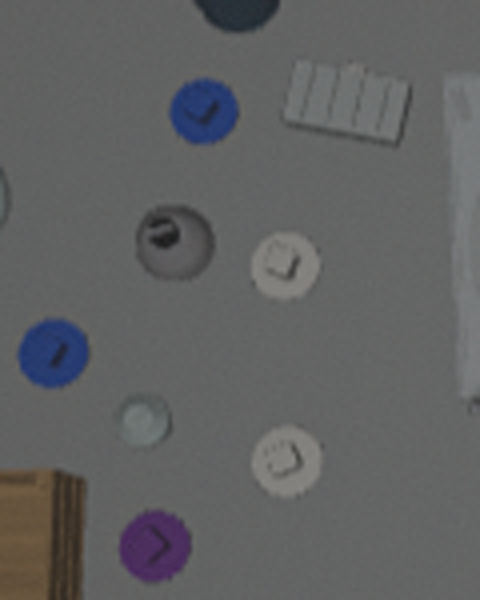

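```bash
cat >> h.py <<'E'
def avg(n,k=4):
    c=vision.capture(n);im=c["image"].astype(np.float32)
    for _ in range(k-1): im+=vision.capture(n)["image"]
    c["image"]=im/k;return c
def blob(g,mask,seed,rad=14):
    m=np.zeros(mask.shape,np.uint8)
    cv2.circle(m,tuple(int(round(x)) for x in seed),rad,1,-1)
    n,l,s,ce=cv2.connectedComponentsWithStats((mask&(m>0)).astype(np.uint8))
    i=1+np.argmax(s[1:,4]);return ce[i],s[i,4]
E
python3 - <<'E'
from h import *
np.set_printoptions(suppress=True,precision=1)
a=avg("top");b=avg("scene")
np.save("a.npy",a["image"]);np.save("b.npy",b["image"])
for c,seeds in((a,[(166.7,187),(166.7,235),(336,184)]),(b,[(338,279),(371,243),(187,184.5)])):
    im=c["image"];g=im.min(2);big=cv2.resize(im,None,fx=4,fy=4,interpolation=cv2.INTER_CUBIC);gb=big.min(2)
    for s in seeds:
        loc=g[int(s[1])-20:int(s[1])+20,int(s[0])-20:int(s[0])+20]
        th=(np.median(loc)+np.percentile(loc,97))/2
        ce,ar=blob(gb,gb>th,(s[0]*4+1.5,s[1]*4+1.5),60)
        ce=(ce-1.5)/4
        print(s,ce,ar/16,ray(c,ce[0],ce[1],15), "th",th)
E
python3 - <<'E'
import sys;sys.path.insert(0,'.')
import numpy as np,cv2
b=np.load('b.npy');a=np.load('a.npy')
def cr(im,x,y,r): return cv2.resize(np.clip((im[y-r:y+r,x-r:x+r]-30)*1.5,0,255).astype(np.uint8),(260,260),interpolation=cv2.INTER_CUBIC)
r1=np.hstack([cr(a,167,187,18),cr(a,167,235,18),cr(a,336,184,18)])
r2=np.hstack([cr(b,338,279,18),cr(b,371,243,18),cr(b,187,184,18)])
cv2.imwrite('pics/l.png',np.vstack([r1,r2])[:,:,::-1])
E
```

```text
(166.7, 187) [165.7 186. ] 189.5 [588.9 350.8  15. ] th 112.25
(166.7, 235) [166.2 234.9] 203.3125 [408.5 346.4  15. ] th 112.5
(336, 184) [335.6 183.3] 185.1875 [ 583.5 -275.    15. ] th 116.125
(338, 279) [337.  280.9] 190.25 [594.5 354.1  15. ] th 146.875
(371, 243) [370.4 242.7] 191.0 [405.1 345.5  15. ] th 146.375
(187, 184.5) [186.7 185. ] 86.0 [ 586.  -269.5   15. ] th 141.625
```

View pics/l.png

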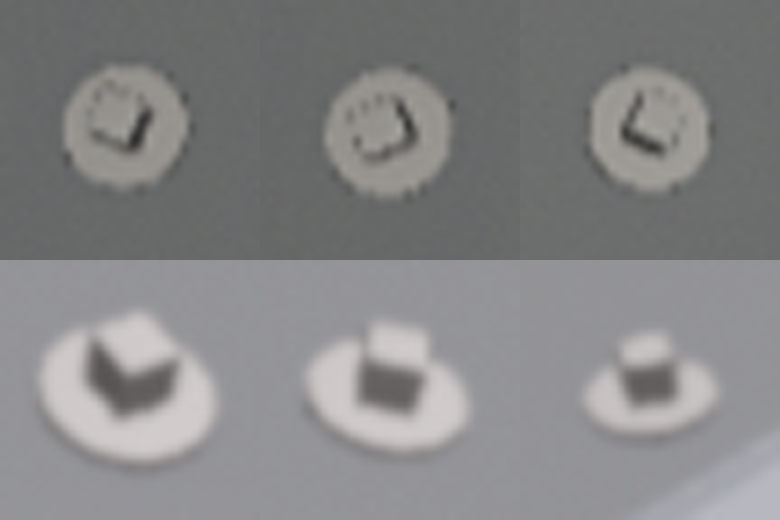

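```bash
cat >> h.py <<'E'
from scipy.optimize import minimize
def lidlabel(c,x,y,yaw,z0,box,S=6,tilt=None):
    u0,v0,u1,v1=box
    P=lambda X:np.int32(np.round(((proj(c,X)-[u0,v0]+0.5)*S-0.5)*16))
    th=np.linspace(0,2*np.pi,72)
    L=np.zeros(((v1-v0)*S,(u1-u0)*S),np.uint8)
    circ=lambda r,z:[P((x+r*np.cos(t),y+r*np.sin(t),z0+z)) for t in th]
    cv2.fillConvexPoly(L,cv2.convexHull(np.array(circ(32,10)+circ(32,16))),1,shift=4)
    cv2.fillConvexPoly(L,np.array(circ(32,16)),2,shift=4)
    cs=[(12*np.sqrt(2)*np.cos(yaw+np.pi/4+k*np.pi/2)+x,12*np.sqrt(2)*np.sin(yaw+np.pi/4+k*np.pi/2)+y) for k in range(4)]
    cam=-np.array(c["R"]).T@np.array(c["t"]).ravel()
    fs=[]
    for k in range(4):
        p,q=np.array(cs[k]),np.array(cs[(k+1)%4]);m=(p+q)/2
        n=m-[x,y]
        if n@(cam[:2]-m)>0: fs.append((p,q))
    fs.sort(key=lambda f:-np.linalg.norm((f[0]+f[1])/2-cam[:2]))
    for i,(p,q) in enumerate(fs):
        cv2.fillConvexPoly(L,np.array([P((*p,z0+16)),P((*q,z0+16)),P((*q,z0+42)),P((*p,z0+42))]),3+i,shift=4)
    cv2.fillConvexPoly(L,np.array([P((*p,z0+42)) for p in cs]),5,shift=4)
    return L
def lidres(p,c,box,z0,S=6):
    L=lidlabel(c,p[0],p[1],p[2],z0,box,S)
    u0,v0,u1,v1=box
    A=[cv2.GaussianBlur(cv2.resize((L==k).astype(np.float32),(u1-u0,v1-v0),interpolation=cv2.INTER_AREA),(0,0),0.8).ravel() for k in range(6)]
    A=np.array(A).T;y=np.asarray(c["image"],np.float32).mean(2)[v0:v1,u0:u1].ravel()
    co=np.linalg.lstsq(A.T@A+1e-3*np.eye(6),A.T@y,rcond=None)[0]
    return np.mean((A@co-y)**2)
def fitlid(cs,x,y,z0=0,half=17,yaws=np.deg2rad(np.arange(0,90,15))):
    bx=[]
    for c in cs:
        p=proj(c,(x,y,z0+20)).round().astype(int);bx.append((p[0]-half,p[1]-half,p[0]+half,p[1]+half))
    f=lambda p:sum(lidres((p[0],p[1],p[2]/20),c,b,z0) for c,b in zip(cs,bx))
    best=None
    for w in yaws:
        r=minimize(f,(x,y,w*20),method="Nelder-Mead",options=dict(initial_simplex=[(x,y,w*20),(x+6,y,w*20),(x,y+6,w*20),(x,y,w*20+4)],maxiter=90,xatol=.1,fatol=.01))
        if best is None or r.fun<best.fun: best=r
    return best.x[:2],np.rad2deg(best.x[2]/20)%90,best.fun
E
python3 - <<'E'
from h import *
np.set_printoptions(suppress=True,precision=1)
a=vision.capture("top");b=vision.capture("scene")
a["image"]=np.load("a.npy");b["image"]=np.load("b.npy")
for s in((588,349),(408,346),(583,-274)):
    for n,cs in(("top",[a]),("scene",[b]),("both",[a,b])): print(n,*fitlid(cs,*s))
E
```

```text
top [588.6 350.6] 68.36989306214213 10.188745652467055
scene [587.7 350.3] 66.04164758397381 9.522318853450845
both [587.9 350.5] 70.03203142455915 20.41864547634991
top [408.2 345.6] 23.303834716587872 10.443803592011083
scene [407.5 345.8] 21.559304778891068 5.244274102157403
both [407.7 345.6] 22.413885947495473 16.18675273741325
top [ 582.6 -274.4] 60.27848002732068 10.333390381050279
scene [ 583.1 -273.6] 61.93801342181059 18.303877782444587
both [ 582.6 -273.8] 61.02809842720164 28.76403004382341
```

```bash
cat >> h.py <<'E'
def wheel(cs,guess,z=130):
    # dark balls+hub+spokes template: darkness under model
    ims=[255-np.asarray(c["image"],np.float32).mean(2) for c in cs]
    gs=[cv2.GaussianBlur(i,(0,0),1.2) for i in ims]
    off=np.array([(r*np.cos(t),r*np.sin(t)) for r in(0,4.5) for t in np.arange(0,2*np.pi,np.pi/4)])
    def f(p):
        t=0
        for c,g in zip(cs,gs):
            pts=[]
            for k in range(5):
                w=p[2]/50+k*2*np.pi/5
                pts.append(proj(c,(p[0]+70*np.cos(w),p[1]+70*np.sin(w),z)))
            pts=np.array(pts,np.float32)
            t-=cv2.remap(g,pts[:,0].reshape(1,-1),pts[:,1].reshape(1,-1),cv2.INTER_CUBIC).mean()
        return t
    best=None
    for w in np.deg2rad(np.arange(0,72,6)):
        for dx in(0,):
            p0=np.array([guess[0],guess[1],w*50])
            r=minimize(f,p0,method="Nelder-Mead",options=dict(initial_simplex=[p0,p0+[8,0,0],p0+[0,8,0],p0+[0,0,6]],maxiter=200))
            if best is None or r.fun<best.fun:best=r
    return best.x[0],best.x[1],np.rad2deg(best.x[2]/50)%72,best.fun
E
python3 - <<'E'
from h import *
np.set_printoptions(suppress=True,precision=1)
a=vision.capture("top");b=vision.capture("scene")
a["image"]=np.load("a.npy");b["image"]=np.load("b.npy")
for cs in([a],[b],[a,b]): print(np.array(wheel(cs,(595,41))))
# pointer and corners of housing
for u,v in((372,564),(148,570),(597,540)): print(ray(a,190+u/6-.4,125+v/6-.4,10),ray(a,190+u/6-.4,125+v/6-.4,63),ray(a,190+u/6-.4,125+v/6-.4,110))
E
```

```text
[ 600.4   43.4   19.8 -205.9]
[ 600.3   43.2   19.8 -190.6]
[ 600.4   43.3   19.9 -396.5]
[460.8  37.8  10. ] [453.3  37.6  63. ] [446.6  37.5 110. ]
[460.5 173.6  10. ] [453.  168.9  63. ] [446.3 164.8 110. ]
[472.1 -99.2  10. ] [464.2 -94.9  63. ] [457.2 -91.  110. ]
```

```bash
python3 - <<'E'
from h import *
b=np.load('b.npy')
cv2.imwrite('pics/b1.png',cv2.resize(b[150:290,170:330].astype(np.uint8),None,fx=5,fy=4.2,interpolation=cv2.INTER_CUBIC)[:,:,::-1])
E
```

```text
(no output)
```

View pics/b1.png

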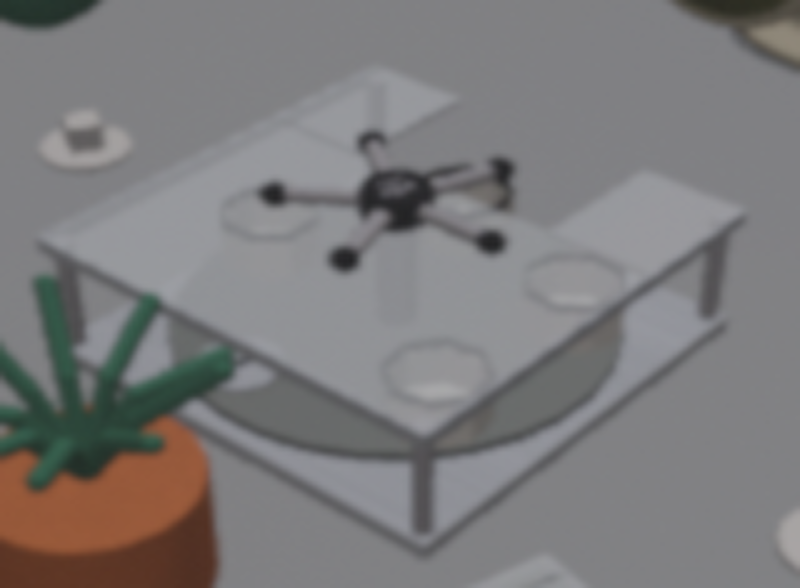

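```bash
cat >> h.py <<'E'
def Rt(s=None):
    s=s or ctrl.sense();w,x,y,z=s["ee_rot"]
    from scipy.spatial.transform import Rotation as Ro
    return Ro.from_quat([x,y,z,w]).as_matrix()
def go(x=None,y=None,z=None,yaw=None):
    s=ctrl.sense();p=np.array(s["eef_pos"]);R=Rt(s)
    t=np.array([p[i] if v is None else v for i,v in enumerate((x,y,z))],float)
    a=np.degrees(np.arctan2(R[1,1],R[0,1]))
    d=R.T@(t-p)/1000
    print("pos",p.round(1),"jawyaw %.1f"%a,"tilt %.2f deg"%np.degrees(np.arccos(-R[2,0])),"t",round(s["time_s"],2),"q",np.round(s["joints"],2),"F",np.round(s["force"],1),"grip",round(s["grip_width"],3))
    print("tool delta in current axes (m)",d.round(4))
    if yaw is not None:
        dd=(yaw-a+90)%180-90
        print("turn about tool x: %.3f rad (or other way %.3f)"%(-np.radians(dd),-np.radians(dd-180 if dd>0 else dd+180)))
        # delta in axes after the turn
        ya=np.radians(a+dd);y_=np.array([np.cos(ya),np.sin(ya),0]);x_=np.array([0,0,-1]);z_=np.cross(x_,y_)
        print("delta in axes after turn",np.round([x_@(t-p)/1000,y_@(t-p)/1000,z_@(t-p)/1000],4))
E
python3 - <<'E'
from h import *
phi=np.radians(199.9)
x=600.4+51*np.cos(phi);y=43.3+51*np.sin(phi);print(x,y)
go(x,y,150,199.9+90)
E
```

```text
552.4453055224686 25.940642939134438
pos [ 178.4 -493.7  202.1] jawyaw -70.1 tilt 0.00 deg t 0.85 q [-1.45  0.31  1.5  -0.    1.33 -0.22] F [ 0.3 -0.1  0.3] grip 1.0
tool delta in current axes (m) [ 0.0521 -0.3616 -0.5284]
turn about tool x: -0.001 rad (or other way 3.141)
delta in axes after turn [ 0.0521 -0.3613 -0.5286]
```

```bash
python3 -m jog '[[[0,-0.03,-0.044,0,0,0],[0,-0.03,-0.044,0,0,0],[0,-0.03,-0.044,0,0,0],[0,-0.03,-0.044,0,0,0],[0,-0.03,-0.044,0,0,0],[0,-0.03,-0.044,0,0,0],[0,-0.03,-0.044,0,0,0],[0,-0.03,-0.044,0,0,0],[0,-0.03,-0.044,0,0,0],[0,-0.03,-0.044,0,0,0],[0,-0.03,-0.044,0,0,0],[0,0,0,0,0,0]]]' 255 40
python3 - <<'E'
from h import *
go(552.4,25.9,150,199.9+90)
E
```

```text
time_s: 2.35
eef_pos: [522.4, -16.4, 201.7]
ee_rot: [-0.123, -0.696, -0.124, 0.696]
force: [-0.1, 0.1, 0.0]
grip_width: -0.002
pos [522.4 -16.4 201.7] jawyaw -69.9 tilt 0.02 deg t 2.35 q [-0.26  0.31  1.51  0.    1.33  0.96] F [-0.1  0.1  0. ] grip -0.002
tool delta in current axes (m) [ 0.0517 -0.0294 -0.0427]
turn about tool x: 0.004 rad (or other way -3.138)
delta in axes after turn [ 0.0517 -0.0296 -0.0426]
```

```bash
python3 -m jog '[[[0,-0.0148,-0.0213,0,0,0],[0,-0.0148,-0.0213,0,0,0],[0.025,0,0,0,0,0],[0.025,0,0,0,0,0],[0,0,0,0,0,0]]]'
python3 - <<'E'
from h import *
go(552.4,25.9,126,199.9+90)
cap("top","t3.png",(190,125,310,230),6)
cap("scene","s3.png",(170,120,330,290),4)
E
```

```text
time_s: 2.98
eef_pos: [550.4, 22.7, 150.9]
ee_rot: [-0.121, -0.695, -0.122, 0.698]
force: [-0.3, 0.4, -0.0]
grip_width: -0.002
pos [550.4  22.7 150.9] jawyaw -70.2 tilt 0.20 deg t 2.98 q [-0.17  0.41  1.49 -0.    1.24  1.05] F [-0.3  0.4 -0. ] grip -0.002
tool delta in current axes (m) [ 0.0249 -0.0022 -0.0031]
turn about tool x: -0.001 rad (or other way 3.140)
delta in axes after turn [ 0.0249 -0.0023 -0.003 ]
```

View pics/s3.png

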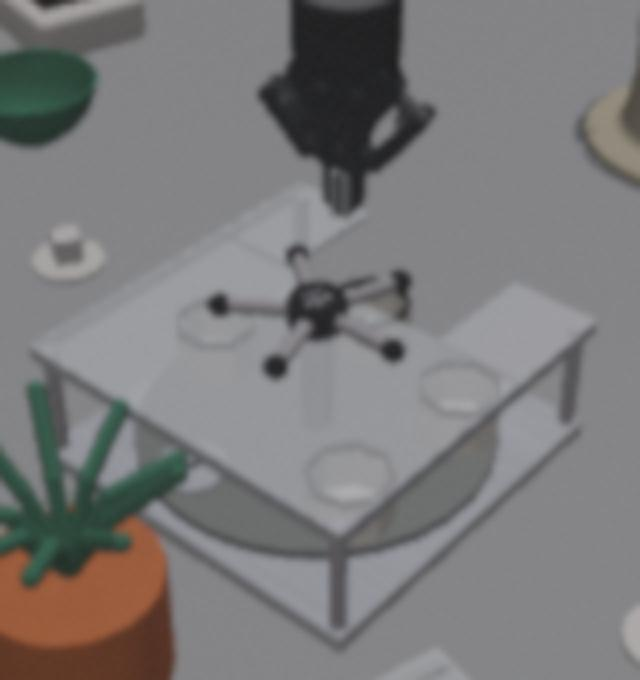

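```bash
python3 - <<'E'
from h import *
go(552.4,25.9,126)
c=vision.capture("scene")
print((proj(c,(552.4,25.9,142))-[170,120])*4)
E
```

```text
pos [551.7  22.8 153.1] jawyaw -70.2 tilt 0.06 deg t 3.08 q [-0.17  0.41  1.49 -0.    1.24  1.05] F [-0.1  0.3  0.8] grip -0.003
tool delta in current axes (m) [ 0.0271 -0.0027 -0.0017]
[343.0750253  257.59586748]
```

```bash
python3 -m jog '[[[0.0122,-0.001,-0.001,0,0,0],[0.0122,0,0,0,0,0],[0,0,0,0,0,0]]]'
python3 - <<'E'
from h import *
go(552.4,25.9,126)
cap("top","t3.png",(190,125,310,230),6)
cap("scene","s3.png",(170,120,330,290),4)
E
```

```text
time_s: 3.5
eef_pos: [551.4, 24.8, 126.4]
ee_rot: [-0.122, -0.696, -0.122, 0.697]
force: [-0.1, 0.4, 0.2]
grip_width: 0.003
pos [551.4  24.8 126.4] jawyaw -70.1 tilt 0.14 deg t 3.5 q [-0.17  0.44  1.52 -0.    1.18  1.06] F [-0.1  0.4  0.2] grip 0.003
tool delta in current axes (m) [ 0.0004 -0.0007 -0.0013]
```

View pics/s3.png

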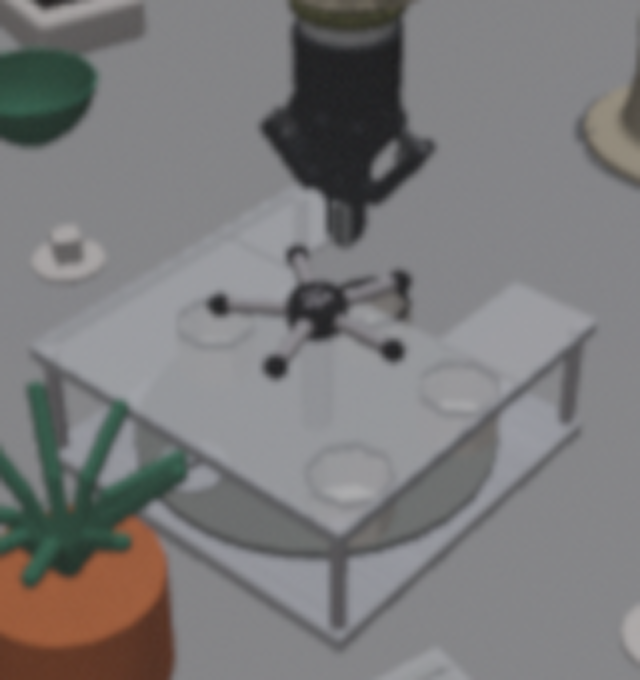

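View pics/t3.png

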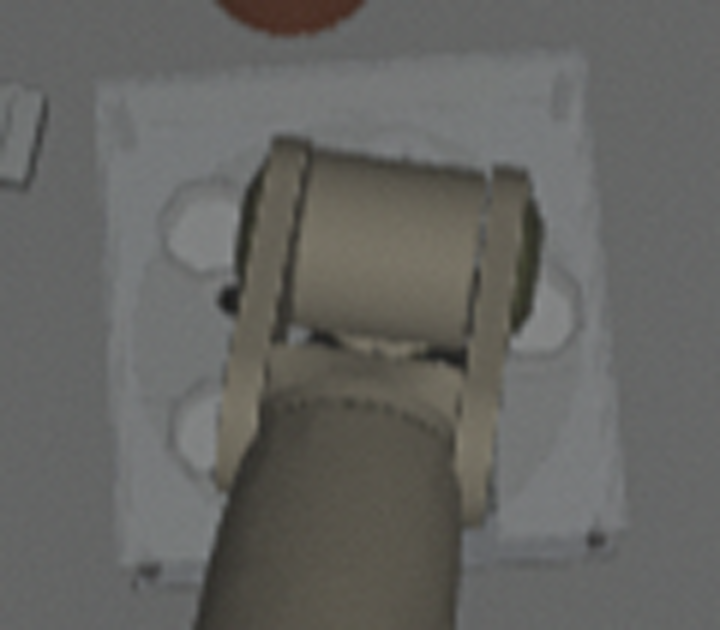

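```bash
python3 - <<'E'
from h import *
c=cap("scene","s4.png",(235,130,285,215),9)
for z in (110,118,126,137,150): print(z,(proj(c,(551.4,24.8,z))-[235,130])*9)
go()
E
```

```text
110 [185.51943732 566.45534981]
118 [185.76796046 546.83833204]
126 [186.01854627 527.05849846]
137 [186.36651716 499.5916348 ]
150 [186.78293977 466.72157737]
pos [552.2  24.7 127.9] jawyaw -70.1 tilt 0.02 deg t 3.65 q [-0.17  0.44  1.52 -0.    1.18  1.06] F [-0.4 -0.5 -0.9] grip 0.001
tool delta in current axes (m) [0. 0. 0.]
```

View pics/s4.png

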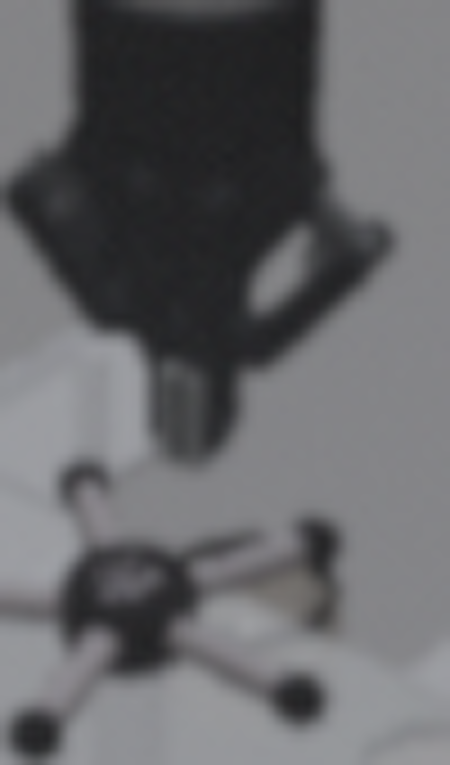

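```bash
python3 - <<'E'
from h import *
c=cap("scene","s5.png",(150,0,350,200),4)
u,v=235+195/9,130+460/9
for z in (110,118,126,137,150): print(z,ray(c,u,v,z))
E
```

```text
110 [503.07372046 -15.4815114  110.        ]
118 [511.79949587  -7.56560584 118.        ]
126 [5.20525271e+02 3.50299731e-01 1.26000000e+02]
137 [532.52321247  11.23466989 137.        ]
150 [546.70259751  24.09801643 150.        ]
```

View pics/s5.png

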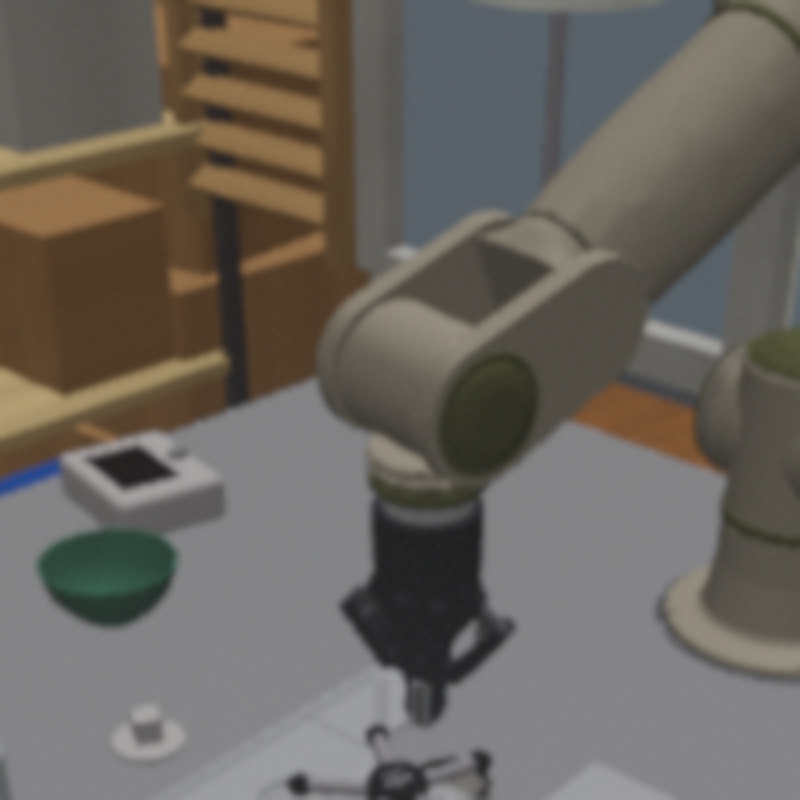

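```bash
python3 - <<'E'
from h import *
c=vision.capture("scene")
yt=np.array([np.cos(np.radians(-70)),np.sin(np.radians(-70)),0])
for z in (194,207,220,240): print(z,[(proj(c,np.array([178.4,-493.7,z])+s*42.5*yt)*1.5).round(1).tolist() for s in(-1,1)])
E
```

```text
194 [[351.9, 134.7], [324.4, 130.0]]
207 [[351.8, 130.1], [324.2, 125.5]]
220 [[351.7, 125.5], [323.9, 120.9]]
240 [[351.5, 118.2], [323.6, 113.8]]
```

```bash
python3 - <<'E'
import cv2
im=cv2.imread('pics/s0.png')
cv2.imwrite('pics/s0c.png',cv2.resize(im[20:140,270:400],None,fx=5,fy=5))
E
```

```text
(no output)
```

View pics/s0c.png

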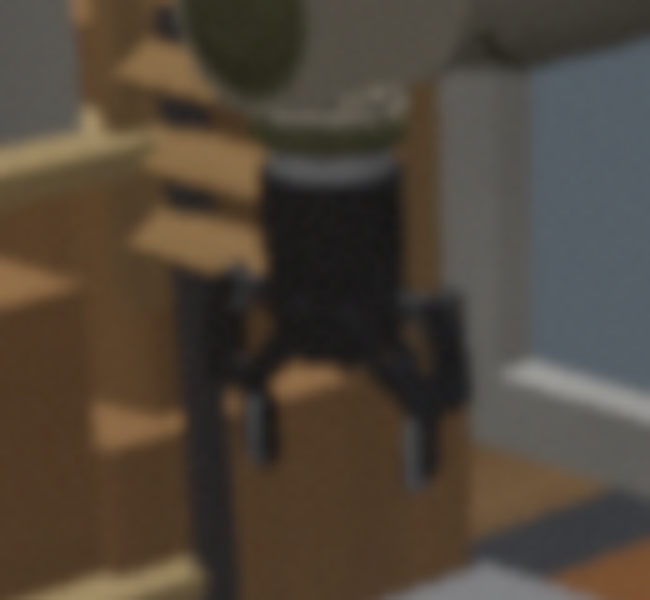

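The picture puts the closed fingertips about 33 mm higher than the stated 8 mm ahead of the TCP, and the start picture shows the same offset. I'll lower in small steps and watch the force.

```bash
python3 -m jog '[[[0.003,0,0,0,0,0],[0.003,0,0,0,0,0],[0.002,0,0,0,0,0],[0.002,0,0,0,0,0],[0,0,0,0,0,0]]]'
python3 -m jog '[[[0.003,0,0,0,0,0],[0.003,0,0,0,0,0],[0.002,0,0,0,0,0],[0.002,0,0,0,0,0],[0,0,0,0,0,0]]]'
python3 - <<'E'
from h import *
go()
c=cap("scene","s6.png",(235,130,285,215),9)
E
```

```text
time_s: 4.38
eef_pos: [552.0, 24.7, 117.5]
ee_rot: [-0.122, -0.696, -0.122, 0.697]
force: [0.7, 0.1, -0.4]
grip_width: 0.002
time_s: 5.0
eef_pos: [552.0, 24.7, 107.5]
ee_rot: [-0.122, -0.696, -0.122, 0.697]
force: [-0.1, 0.1, 0.4]
grip_width: 0.003
pos [552.   24.7 107.5] jawyaw -70.1 tilt 0.02 deg t 5.0 q [-0.17  0.46  1.54 -0.    1.14  1.06] F [-0.1  0.1  0.4] grip 0.003
tool delta in current axes (m) [0. 0. 0.]
```

View pics/s6.png

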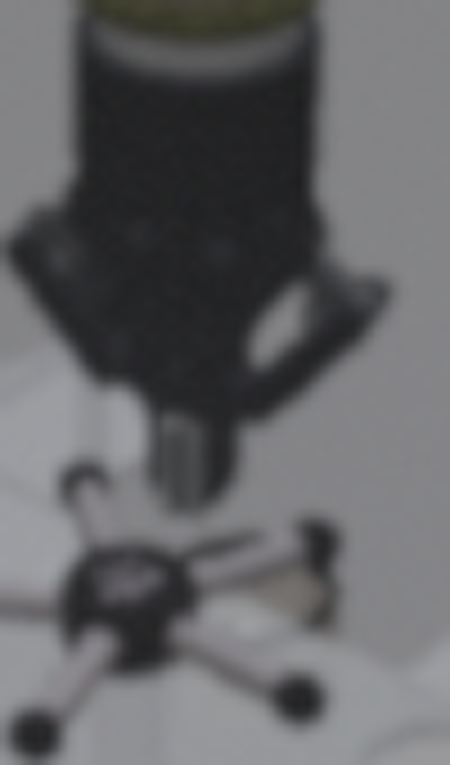

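```bash
python3 -m jog '[[[0.004,0,0,0,0,0],[0.004,0,0,0,0,0],[0.003,0,0,0,0,0],[0.003,0,0,0,0,0],[0,0,0,0,0,0]]]'
python3 - <<'E'
from h import *
go()
c=cap("scene","s7.png",(235,130,285,215),9)
E
```

```text
time_s: 5.68
eef_pos: [551.9, 24.7, 93.4]
ee_rot: [-0.122, -0.696, -0.122, 0.697]
force: [0.7, 0.8, -0.5]
grip_width: -0.001
pos [551.9  24.7  93.4] jawyaw -70.1 tilt 0.03 deg t 5.67 q [-0.17  0.48  1.56 -0.    1.11  1.06] F [ 0.7  0.8 -0.5] grip -0.001
tool delta in current axes (m) [0. 0. 0.]
```

View pics/s7.png

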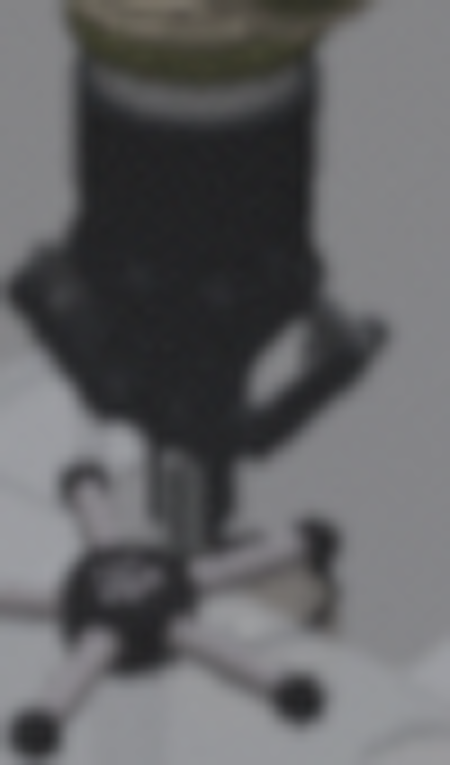

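```bash
python3 -m jog '[[[0,-0.0053,-0.0003,0.105,0,0],[0,-0.0053,-0.0003,0.105,0,0],[0,-0.0053,-0.0003,0.105,0,0],[0,-0.0053,-0.0003,0.105,0,0],[0,0,0,0,0,0]]]'
python3 - <<'E'
from h import *
go()
c=cap("scene","s8.png",(170,120,330,290),4)
print(wheel([c],(600.4,43.3)))
E
```

```text
time_s: 6.35
eef_pos: [549.3, 45.8, 93.8]
ee_rot: [-0.025, 0.707, -0.025, -0.707]
force: [0.7, -0.2, 0.7]
grip_width: -0.004
pos [549.3  45.8  93.8] jawyaw -94.1 tilt 0.02 deg t 6.35 q [-0.13  0.48  1.56  0.    1.11  1.51] F [ 0.7 -0.2  0.7] grip -0.004
tool delta in current axes (m) [0. 0. 0.]
(np.float64(600.1120409930904), np.float64(43.20304522311637), np.float64(9.806001456835148), np.float64(-188.8298797607422))
```

View pics/s8.png

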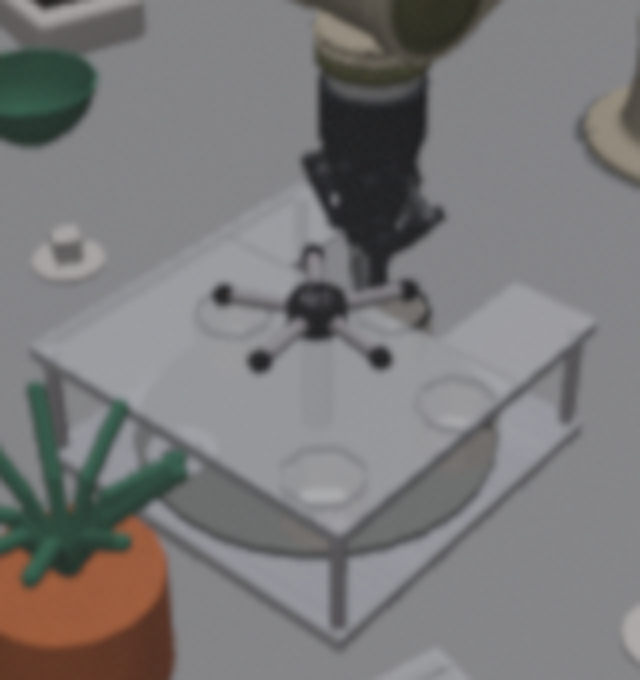

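```bash
python3 -m jog '[[[0,-0.0033,-0.0001,0.065,0,0],[0,-0.0033,-0.0001,0.065,0,0],[0,0,0,0,0,0]]]'
python3 - <<'E'
from h import *
go()
print(wheel([vision.capture("scene")],(600.4,43.3)))
E
```

```text
time_s: 6.78
eef_pos: [550.2, 52.0, 93.7]
ee_rot: [-0.071, 0.704, -0.071, -0.704]
force: [-0.4, -0.7, 0.4]
grip_width: 0.001
pos [550.2  52.   93.7] jawyaw -101.5 tilt 0.00 deg t 6.78 q [-0.12  0.48  1.56 -0.    1.11  1.65] F [-0.4 -0.7  0.4] grip 0.001
tool delta in current axes (m) [0. 0. 0.]
(np.float64(599.2371890731272), np.float64(42.695835531251454), np.float64(3.285802614508564), np.float64(-189.36936950683594))
```

```bash
python3 -m jog '[[[0,0.005,0,0,0,0],[-0.03,0,0,0,0,0],[-0.05,0,0,0.0,0,0],[0,0,0,0.153,0,0],[0,0,0,0.153,0,0],[0,0,0,0,0,0]]]'
python3 - <<'E'
from h import *
go(582.7,-273.8,60,-119)
E
```

```text
time_s: 7.58
eef_pos: [549.2, 47.0, 173.7]
ee_rot: [-0.177, 0.685, -0.177, -0.684]
force: [-0.2, 0.2, -0.4]
grip_width: 0.001
pos [549.2  47.  173.7] jawyaw -119.1 tilt 0.02 deg t 7.58 q [-0.13  0.39  1.46  0.    1.29  1.95] F [-0.2  0.2 -0.4] grip 0.001
tool delta in current axes (m) [ 0.1137  0.2642 -0.1851]
turn about tool x: -0.001 rad (or other way 3.141)
delta in axes after turn [ 0.1137  0.2643 -0.1848]
```

```bash
python3 -m jog '[[[0,0.0377,-0.0264,0,0,0],[0,0.0377,-0.0264,0,0,0],[0,0.0377,-0.0264,0,0,0],[0,0.0377,-0.0264,0,0,0],[0,0.0377,-0.0264,0,0,0],[0,0.0377,-0.0264,0,0,0],[0,0.0377,-0.0264,0,0,0],[0.04,0,0,0,0,0],[0.04,0,0,0,0,0],[0.04,0,0,0,0,0],[0,0,0,0,0,0]]]'
python3 - <<'E'
from h import *
go(582.7,-273.8,None,-119)
c=cap("scene","s9.png",(130,80,250,220),5)
d=avg("top");w=wheel([d,vision.capture("scene")],(600.4,43.3));print(w)
cap("top","t9.png",(190,125,310,230),6)
for z in (54,60,70,80): print((proj(c,(582.7,-273.8,z))-[130,80])*5)
E
```

```text
time_s: 8.95
eef_pos: [580.4, -272.4, 51.0]
ee_rot: [0.178, -0.683, 0.176, 0.687]
force: [0.5, -0.3, 0.7]
grip_width: 0.004
pos [ 580.4 -272.4   51. ] jawyaw -119.0 tilt 0.34 deg t 8.95 q [-0.62  0.71  1.29  0.    1.15  1.46] F [ 0.5 -0.3  0.7] grip 0.004
tool delta in current axes (m) [-0.      0.0001 -0.0027]
turn about tool x: -0.000 rad (or other way 3.142)
delta in axes after turn [ 0.      0.0001 -0.0027]
(np.float64(600.0106667859064), np.float64(43.26350647514943), np.float64(3.290905496029609), np.float64(-396.62127685546875))
[277.98410904 474.1810015 ]
[277.13426977 466.86106843]
[275.70768916 454.57348063]
[274.26823191 442.17498229]
```

View pics/s9.png

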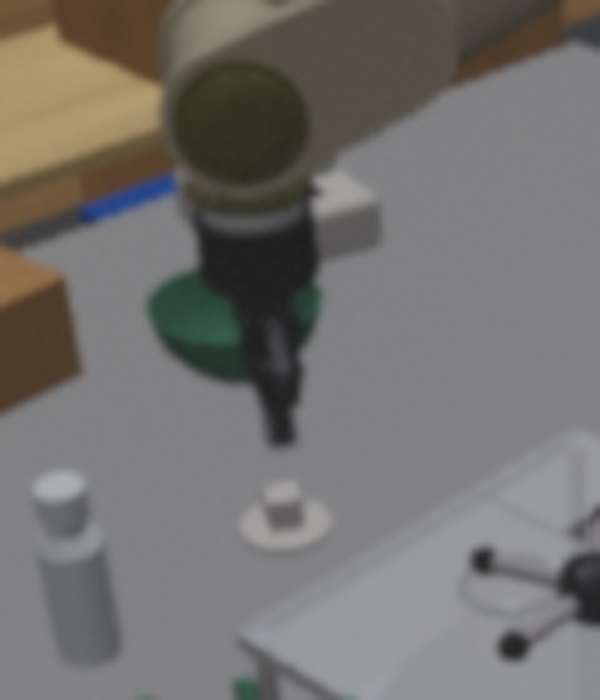

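View pics/t9.png

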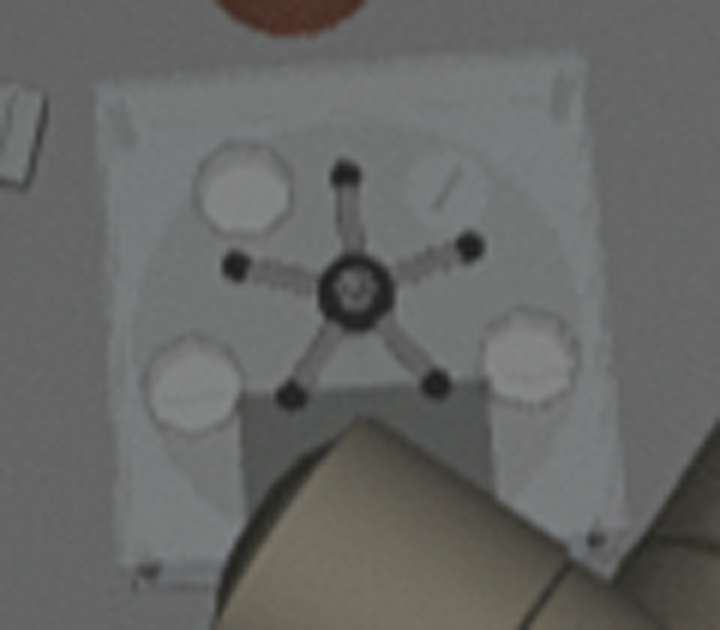

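```bash
python3 -m jog '[[[0.01,0,-0.001,0,0,0],[0.01,0,0,0,0,0],[0.005,0,0,0,0,0],[0.002,0,0,0,0,0],[0,0,0,0,0,0],[0,0,0,0,0,0]]]'
python3 - <<'E'
from h import *
go(582.7,-273.8,None,-119)
c=cap("scene","s10.png",(160,130,220,200),10)
E
```

```text
time_s: 10.05
eef_pos: [582.9, -273.9, 27.0]
ee_rot: [-0.178, 0.684, -0.178, -0.684]
force: [0.2, 0.4, -0.3]
grip_width: -0.002
pos [ 582.9 -273.9   27. ] jawyaw -119.2 tilt 0.03 deg t 10.05 q [-0.62  0.74  1.3  -0.    1.1   1.46] F [ 0.2  0.4 -0.3] grip -0.002
tool delta in current axes (m) [-0.      0.      0.0002]
turn about tool x: -0.003 rad (or other way 3.139)
delta in axes after turn [0.     0.     0.0002]
```

View pics/s10.png

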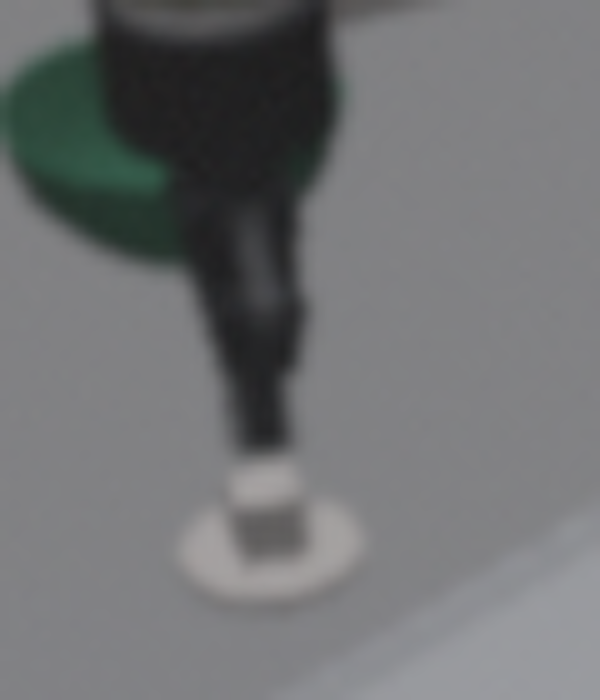

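```bash
python3 -m jog '[[[0.002,0,0,0,0,0],[0.002,0,0,0,0,0],[0.002,0,0,0,0,0],[0.001,0,0,0,0,0],[0,0,0,0,0,0]]]' | grep -E "pos|force"
python3 -m jog '[[[0.001,0,0,0,0,0],[0.001,0,0,0,0,0],[0,0,0,0,0,0]]]' | grep -E "pos|force"
python3 -m jog '[[[0.001,0,0,0,0,0],[0,0,0,0,0,0]]]' | grep -E "pos|force"
python3 -m jog '[[[0.001,0,0,0,0,0],[0,0,0,0,0,0]]]' | grep -E "pos|force"
```

```text
eef_pos: [582.7, -273.7, 19.6]
force: [0.0, 0.3, 0.1]
eef_pos: [582.7, -273.7, 17.6]
force: [0.3, 0.4, 0.1]
eef_pos: [582.7, -273.7, 16.6]
force: [-0.6, -0.6, 1.0]
eef_pos: [582.7, -273.7, 15.6]
force: [-0.1, 0.4, 0.8]
```

```bash
for i in 1; do python3 -m jog '[[[0.001,0,0,0,0,0],[0,0,0,0,0,0]]]' | grep -E "pos|force"
python3 -m jog '[[[0.001,0,0,0,0,0],[0,0,0,0,0,0]]]' | grep -E "pos|force"
python3 -m jog '[[[0.001,0,0,0,0,0],[0,0,0,0,0,0]]]' | grep -E "pos|force"; done
python3 - <<'E'
from h import *
c=cap("scene","s11.png",(160,130,220,200),10)
E
```

```text
eef_pos: [582.7, -273.7, 14.6]
force: [0.3, -0.5, -0.7]
eef_pos: [582.7, -273.7, 13.6]
force: [-0.1, 1.2, -0.8]
eef_pos: [582.9, -273.8, 12.9]
force: [-0.5, -0.0, 2.9]
```

View pics/s11.png

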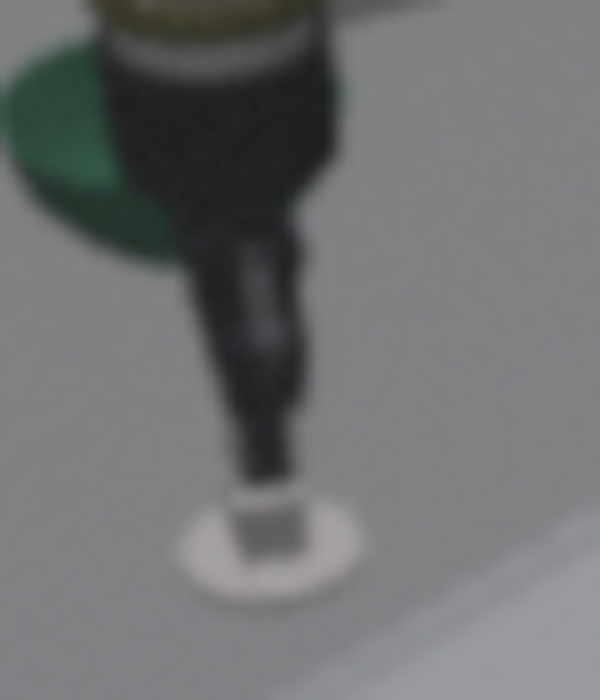

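```bash
python3 -m jog '[[[-0.015,0,0,0,0,0],[-0.01,0,0,0,0,0],[0,0,0,0,0,0],[0,0,0,0,0,0],[0,0,0,0,0,0],[0,0,0,0,0,0],[0,0,0,0,0,0],[0,0,0,0,0,0]]]' 0 60
python3 - <<'E'
from h import *
go(582.7,-273.8,-9,-119)
E
```

```text
time_s: 13.4
eef_pos: [582.7, -273.7, 37.6]
ee_rot: [0.178, -0.684, 0.178, 0.684]
force: [0.6, -0.6, 0.2]
grip_width: 1.0
pos [ 582.7 -273.7   37.6] jawyaw -119.2 tilt 0.01 deg t 13.4 q [-0.62  0.73  1.29  0.    1.12  1.46] F [ 0.6 -0.6  0.2] grip 1.0
tool delta in current axes (m) [ 0.0466  0.0001 -0.    ]
turn about tool x: -0.003 rad (or other way 3.139)
delta in axes after turn [ 0.0466  0.0001 -0.    ]
```

```bash
python3 -m jog '[[[0.012,0,0,0,0,0],[0.012,0,0,0,0,0],[0.01,0,0,0,0,0],[0.008,0,0,0,0,0],[0.0045,0,0,0,0,0],[0,0,0,0,0,0]]]'
python3 -m jog '[[[0,0,0,0,0,0],[0,0,0,0,0,0],[0,0,0,0,0,0],[0,0,0,0,0,0],[0,0,0,0,0,0],[0,0,0,0,0,0],[0,0,0,0,0,0]]]' 255 60
python3 - <<'E'
from h import *
c=cap("scene","s12.png",(160,130,220,200),10)
E
```

```text
time_s: 14.15
eef_pos: [582.7, -273.7, -9.0]
ee_rot: [0.178, -0.684, 0.178, 0.684]
force: [0.1, 0.4, -0.4]
grip_width: 0.999
time_s: 15.02
eef_pos: [583.0, -273.9, -8.4]
ee_rot: [-0.178, 0.685, -0.178, -0.684]
force: [0.3, -0.3, 4.8]
grip_width: 0.269
```

View pics/s12.png

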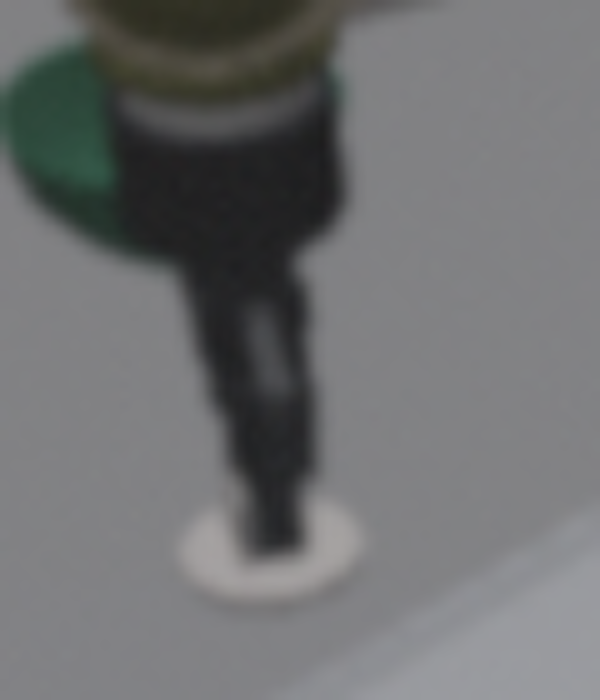

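```bash
python3 -m jog '[[[-0.01,0,0,0,0,0],[-0.02,0,0,0,0,0],[-0.035,0,0,0,0,0],[-0.035,0,0,-0.09,0,0],[-0.035,0,0,-0.15,0,0],[-0.035,0,0,-0.15,0,0],[-0.01,0,0,-0.15,0,0],[0,0,0,0,0,0],[0,0,0,0,0,0]]]'
python3 - <<'E'
from h import *
phi=np.radians(183.3);X=600.2+105*np.cos(phi);Y=43.3+105*np.sin(phi);print(X,Y)
go(X,Y,145,183.3+90)
c=cap("scene","s13.png",(130,60,280,200),5)
E
```

```text
time_s: 16.2
eef_pos: [582.4, -273.5, 170.8]
ee_rot: [-0.01, -0.707, -0.01, 0.707]
force: [-0.6, 0.0, -0.5]
grip_width: 0.267
495.37410925552706 37.255777169245405
pos [ 582.4 -273.5  170.8] jawyaw -88.4 tilt 0.06 deg t 16.2 q [-0.62  0.6   1.14 -0.    1.4   0.92] F [-0.6  0.  -0.5] grip 0.267
tool delta in current axes (m) [ 0.0261 -0.3131  0.0783]
turn about tool x: -0.030 rad (or other way 3.112)
delta in axes after turn [ 0.0258 -0.3153  0.069 ]
```

View pics/s13.png

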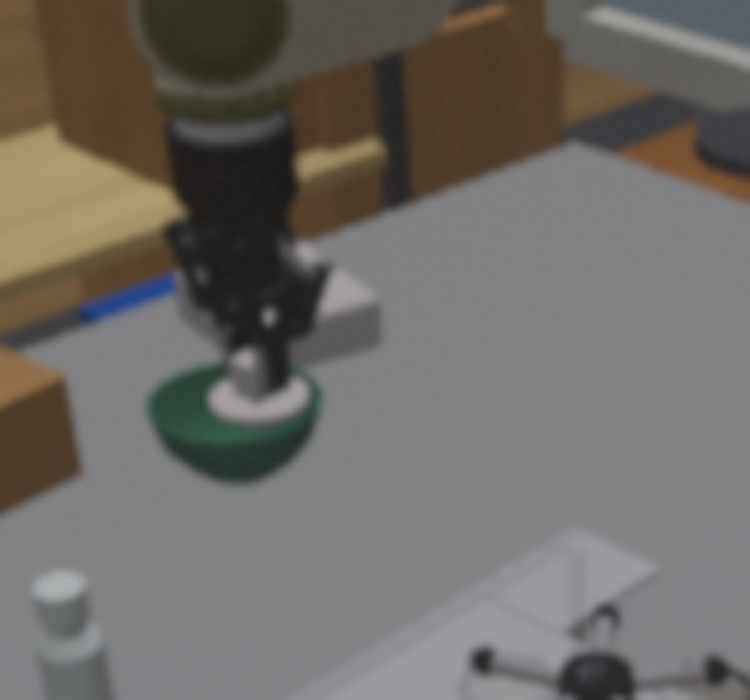

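```bash
python3 -m jog '[[[0,0,0,-0.03,0,0],[0,-0.02,0.0044,0,0,0],[0,-0.04,0.0088,0,0,0],[0,-0.045,0.0098,0,0,0],[0,-0.045,0.0098,0,0,0],[0,-0.045,0.0098,0,0,0],[0,-0.045,0.0098,0,0,0],[0,-0.04,0.0088,0,0,0],[0,-0.02,0.0044,0,0,0],[0,-0.0153,0.0033,0,0,0],[0,0,0,0,0,0],[0,0,0,0,0,0]]]'
python3 - <<'E'
from h import *
go(495.4,37.3,60,183.3+90)
c=cap("scene","s14.png",(190,80,340,220),5)
E
```

```text
time_s: 17.75
eef_pos: [495.1, 36.0, 171.1]
ee_rot: [-0.021, -0.707, -0.021, 0.707]
force: [-0.1, -0.2, -1.5]
grip_width: 0.266
pos [495.1  36.  171.1] jawyaw -86.6 tilt 0.01 deg t 17.75 q [-0.16  0.28  1.63 -0.    1.23  1.35] F [-0.1 -0.2 -1.5] grip 0.266
tool delta in current axes (m) [ 0.1111 -0.0013 -0.0004]
turn about tool x: 0.002 rad (or other way -3.139)
delta in axes after turn [ 0.1111 -0.0013 -0.0004]
```

View pics/s14.png

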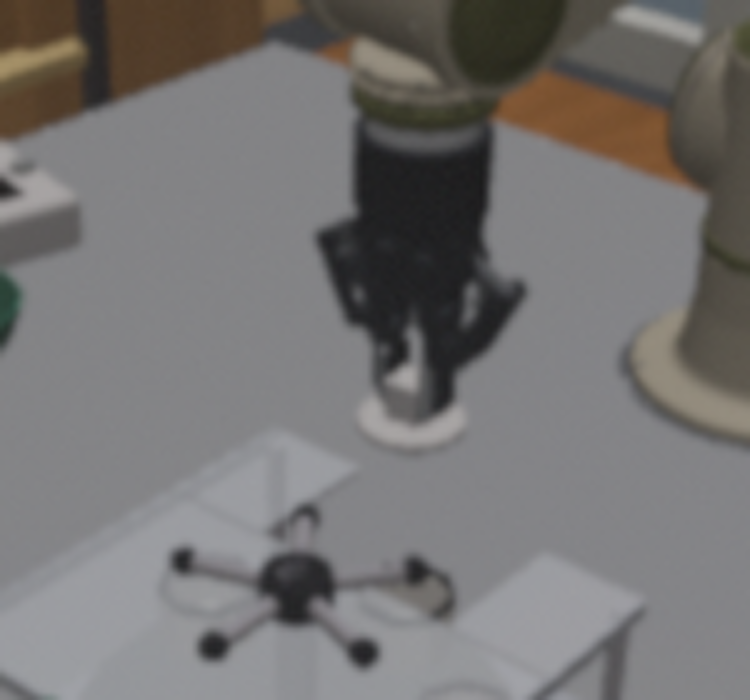

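```bash
python3 -m jog '[[[0,-0.0013,-0.0004,0,0,0],[0.03,0,0,0,0,0],[0.03,0,0,0,0,0],[0.025,0,0,0,0,0],[0.01,0,0,0,0,0],[0.005,0,0,0,0,0],[0,0,0,0,0,0],[0.004,0,0,0,0,0],[0.004,0,0,0,0,0],[0,0,0,0,0,0]]]'
python3 - <<'E'
from h import *
go(495.4,37.3,None,183.3+90)
c=cap("scene","s15.png",(230,110,310,220),7)
E
```

```text
time_s: 19.05
eef_pos: [495.0, 38.1, 63.0]
ee_rot: [-0.021, -0.707, -0.022, 0.707]
force: [-0.3, -0.0, -0.8]
grip_width: 0.265
pos [495.   38.1  63. ] jawyaw -86.5 tilt 0.02 deg t 19.05 q [-0.16  0.41  1.76  0.    0.97  1.35] F [-0.3 -0.  -0.8] grip 0.265
tool delta in current axes (m) [-0.      0.0009 -0.0004]
turn about tool x: 0.003 rad (or other way -3.138)
delta in axes after turn [ 0.      0.0009 -0.0004]
```

View pics/s15.png

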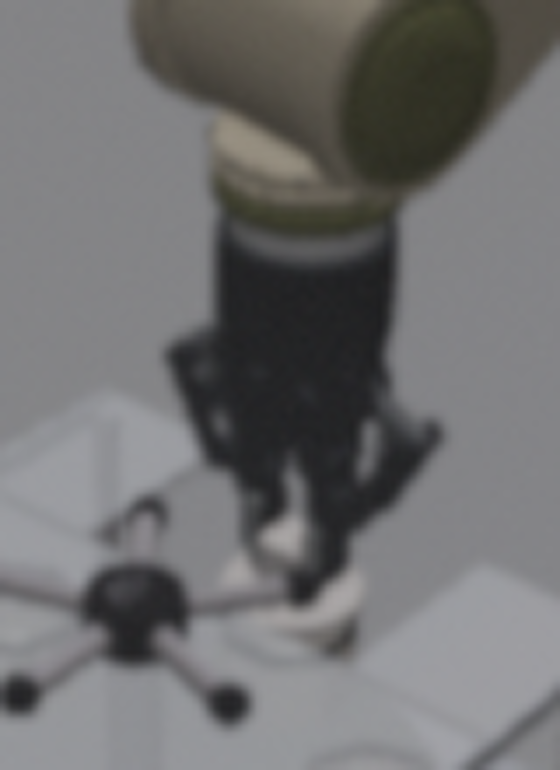

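```bash
python3 -m jog '[[[0,0.0009,-0.0004,0,0,0],[0.003,0,0,0,0,0],[0.003,0,0,0,0,0],[0,0,0,0,0,0]]]' | grep -E "pos|force"
python3 -m jog '[[[0.002,0,0,0,0,0],[0.002,0,0,0,0,0],[0,0,0,0,0,0]]]' | grep -E "pos|force"
python3 -m jog '[[[0.001,0,0,0,0,0],[0.001,0,0,0,0,0],[0,0,0,0,0,0]]]' | grep -E "pos|force|grip"
```

```text
eef_pos: [495.4, 37.3, 56.9]
force: [0.1, -0.5, -0.7]
eef_pos: [495.5, 37.2, 53.0]
force: [-0.3, 0.0, -0.8]
eef_pos: [495.5, 37.2, 51.1]
force: [-0.4, 0.5, -0.7]
grip_width: 0.265
```

```bash
python3 -m jog '[[[0.001,0,0,0,0,0],[0.001,0,0,0,0,0],[0,0,0,0,0,0]]]' | grep -E "pos|force"
python3 -m jog '[[[0.001,0,0,0,0,0],[0.001,0,0,0,0,0],[0,0,0,0,0,0]]]' | grep -E "pos|force"
python3 -m jog '[[[0.001,0,0,0,0,0],[0.001,0,0,0,0,0],[0,0,0,0,0,0]]]' | grep -E "pos|force|grip"
```

```text
eef_pos: [495.7, 37.2, 49.7]
force: [-1.7, -0.3, 5.4]
eef_pos: [495.7, 37.2, 47.7]
force: [-1.4, -0.1, 6.5]
eef_pos: [495.7, 37.2, 45.7]
force: [-2.1, -0.3, 5.2]
grip_width: 0.266
```

```bash
python3 -m jog '[[[0.001,0,0,0,0,0],[0.001,0,0,0,0,0],[0,0,0,0,0,0]]]' | grep -E "pos|force"
python3 -m jog '[[[0.001,0,0,0,0,0],[0,0,0,0,0,0]]]' | grep -E "pos|force|grip"
```

```text
eef_pos: [495.7, 37.2, 44.5]
force: [-6.7, 0.4, 14.8]
eef_pos: [495.8, 37.2, 44.5]
force: [-10.7, -0.4, 26.9]
grip_width: 0.266
```

```bash
python3 -m jog '[[[-0.002,0,0,0,0,0],[0,0,0,0,0,0]]]' | grep -E "pos|force"
python3 -m jog '[[[0,0,0,0,0,0],[0,0,0,0,0,0],[0,0,0,0,0,0],[0,0,0,0,0,0],[-0.01,0,0,0,0,0],[-0.03,0,0,0,0,0],[-0.03,0,0,0,0,0],[-0.03,0,0,0,0,0],[0,0,0,0,0,0]]]' 130 60
python3 - <<'E'
from h import *
go(495.4,37.3,None,183.3+90)
c=cap("scene","s16.png",(230,110,310,220),7)
E
```

```text
eef_pos: [495.8, 37.2, 44.6]
force: [-1.2, -1.3, 5.7]
time_s: 23.48
eef_pos: [496.7, 37.1, 146.8]
ee_rot: [0.022, 0.709, 0.021, -0.705]
force: [0.8, -0.3, -0.7]
grip_width: 0.489
pos [496.7  37.1 146.8] jawyaw -86.5 tilt 0.29 deg t 23.48 q [-0.16  0.3   1.66  0.    1.17  1.35] F [ 0.8 -0.3 -0.7] grip 0.489
tool delta in current axes (m) [-0.     -0.0003  0.0013]
turn about tool x: 0.003 rad (or other way -3.138)
delta in axes after turn [ 0.     -0.0003  0.0013]
```

View pics/s16.png

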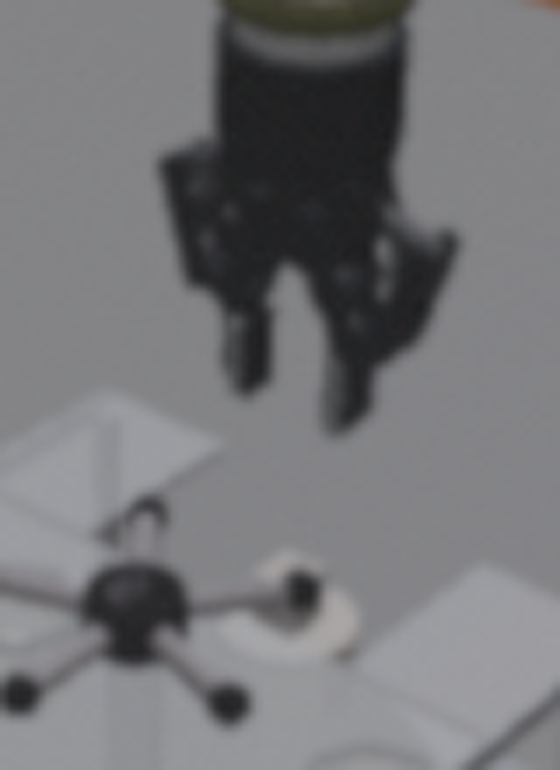

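```bash
python3 -m jog '[[[0,0,-0.026,0,0,0],[0,0,-0.0258,0,0,0],[0,0,0,0,0,0],[0,0,0,0,0,0],[0,0,0,0,0,0]]]' 255 40
python3 - <<'E'
from h import *
go(549.3,40.4,90,183.3+90)
print(wheel([vision.capture("scene")],(600.4,43.3)))
E
```

```text
time_s: 24.15
eef_pos: [546.6, 40.4, 144.1]
ee_rot: [-0.021, -0.707, -0.022, 0.707]
force: [-0.2, 0.7, 0.4]
grip_width: 0.002
pos [546.6  40.4 144.1] jawyaw -86.5 tilt 0.03 deg t 24.15 q [-0.14  0.41  1.51 -0.    1.22  1.37] F [-0.2  0.7  0.4] grip 0.002
tool delta in current axes (m) [ 0.0541  0.0002 -0.0027]
turn about tool x: 0.003 rad (or other way -3.138)
delta in axes after turn [ 0.0541  0.0002 -0.0027]
(np.float64(599.634469234783), np.float64(43.20035977798345), np.float64(2.983724200085362), np.float64(-188.54263305664062))
```

```bash
python3 -m jog '[[[0.015,0,-0.0027,0,0,0],[0.02,0,0,0,0,0],[0.015,0,0,0,0,0],[0.004,0,0,0,0,0],[0,0,0,0,0,0]]]'
python3 -m jog '[[[0,0.0064,-0.0004,-0.1257,0,0],[0,0.0064,-0.0004,-0.1257,0,0],[0,0.0064,-0.0004,-0.1257,0,0],[0,0.0064,-0.0004,-0.1257,0,0],[0,0.0064,-0.0004,-0.1257,0,0],[0,0.0064,-0.0004,-0.1257,0,0],[0,0.0064,-0.0004,-0.1257,0,0],[0,0.0064,-0.0004,-0.1257,0,0],[0,0.0064,-0.0004,-0.1257,0,0],[0,0.0064,-0.0004,-0.1257,0,0],[0,0.0064,-0.0004,-0.1257,0,0],[0,0,0,0,0,0]]]'
python3 - <<'E'
from h import *
go()
c=cap("scene","s17.png",(170,80,330,260),4)
print(wheel([c],(600.4,43.3)))
E
```

```text
time_s: 24.82
eef_pos: [550.1, 40.5, 90.2]
ee_rot: [0.021, 0.707, 0.021, -0.707]
force: [0.2, 0.1, 0.7]
grip_width: 0.003
time_s: 26.32
eef_pos: [594.9, -7.1, 90.7]
ee_rot: [0.467, 0.531, 0.466, -0.531]
force: [-0.9, -0.5, 0.8]
grip_width: 0.004
pos [594.9  -7.1  90.7] jawyaw -7.4 tilt 0.08 deg t 26.32 q [-0.21  0.57  1.42  0.    1.15 -0.08] F [-0.9 -0.5  0.8] grip 0.004
tool delta in current axes (m) [0. 0. 0.]
(np.float64(599.3322146044875), np.float64(42.846689688888034), np.float64(71.5519821777917), np.float64(-188.59681701660156))
```

View pics/s17.png

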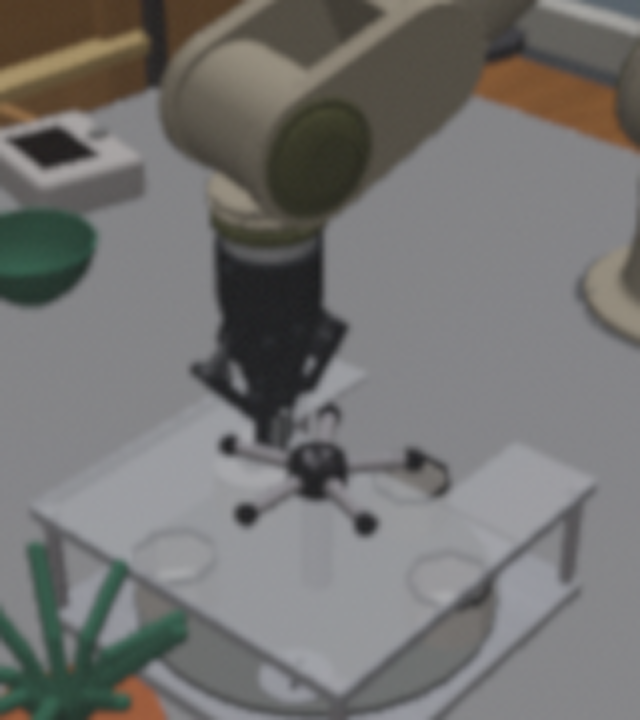

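```bash
python3 -m jog '[[[0,-0.006,0,0,0,0],[-0.03,0,0,0,0,0],[-0.04,0,0,0,0,0],[0,0.0,-0.04,0.128,0,0],[0,0,-0.05,0.128,0,0],[0,0,-0.05,0,0,0],[0,0,-0.02,0,0,0],[0,0,0,0,0,0]]]' 0
python3 - <<'E'
from h import *
np.set_printoptions(suppress=True,precision=1)
a=avg("top");b=avg("scene")
print(wheel([a,b],(600.4,43.3)))
for s in((588,350.5),(407.7,345.7)):
    for cs in([a],[b]): print(*fitlid(cs,*s))
go(588,350.5,30,-22)
cap("top","t18.png",s=1.5)
E
```

```text
time_s: 27.38
eef_pos: [632.1, 147.8, 160.0]
ee_rot: [0.396, 0.586, 0.396, -0.586]
force: [-0.3, -0.2, -0.0]
grip_width: 1.001
(np.float64(600.2560553855897), np.float64(43.3949869706274), np.float64(0.5875414040547042), np.float64(-395.81768798828125))
[588.6 350.7] 67.54652026028177 9.81665172356217
[587.7 350.3] 70.47193474802643 10.098638762041412
[408.3 345.6] 21.805538237634746 10.379843073047592
[407.6 345.7] 21.906963025657046 5.483579919021898
pos [632.3 146.1 160.4] jawyaw -22.0 tilt 0.01 deg t 27.77 q [ 0.1  0.6  1.1 -0.   1.4  0.4] F [-0.1 -0.1 -0.8] grip 0.999
tool delta in current axes (m) [ 0.1 -0.1 -0.2]
turn about tool x: -0.000 rad (or other way 3.141)
delta in axes after turn [ 0.1 -0.1 -0.2]
```

View pics/t18.png

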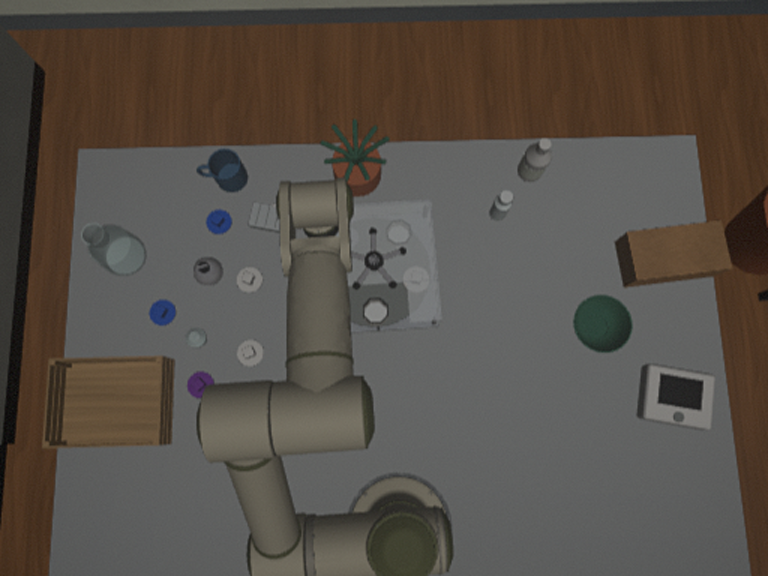

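```bash
python3 - <<'E'
from h import *
go(588.1,350.5,60,-22)
E
```

```text
pos [632.3 146.2 160.3] jawyaw -22.0 tilt 0.01 deg t 27.82 q [0.05 0.62 1.14 0.   1.38 0.43] F [ 0.  -0.4  0.5] grip 0.998
tool delta in current axes (m) [ 0.1003 -0.1176 -0.1728]
turn about tool x: -0.000 rad (or other way 3.141)
delta in axes after turn [ 0.1003 -0.1175 -0.1728]
```

```bash
python3 -m jog '[[[0,-0.02,-0.0293,0,0,0],[0,-0.0294,-0.0432,0,0,0],[0,-0.0294,-0.0432,0,0,0],[0.02,-0.0294,-0.0432,0,0,0],[0.04,-0.0094,-0.0139,0,0,0],[0.04,0,0,0,0,0],[0.02,0,0,0,0,0],[0,0,0,0,0,0],[0,0,0,0,0,0]]]'
python3 - <<'E'
from h import *
go(588.1,350.5,-9,-22)
c=cap("scene","s19.png",(300,200,380,320),6)
E
```

```text
time_s: 28.95
eef_pos: [589.0, 351.0, 42.2]
ee_rot: [0.396, 0.587, 0.395, -0.585]
force: [0.0, 0.8, 1.0]
grip_width: 1.003
pos [589.  351.   42.2] jawyaw -22.0 tilt 0.18 deg t 28.95 q [0.37 0.81 1.13 0.   1.2  0.75] F [0.  0.8 1. ] grip 1.003
tool delta in current axes (m) [ 0.0512 -0.0008  0.001 ]
turn about tool x: 0.000 rad (or other way -3.141)
delta in axes after turn [ 0.0512 -0.0007  0.0008]
```

View pics/s19.png

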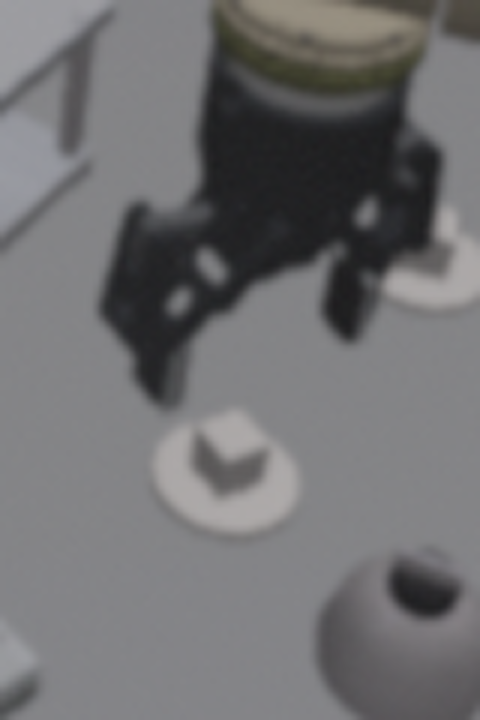

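```bash
python3 -m jog '[[[0.012,0,0,0,0,0],[0.012,0,0,0,0,0],[0.012,0,0,0,0,0],[0.009,0,0,0,0,0],[0.0045,0,0,0,0,0],[0,0,0,0,0,0],[0,0,0,0,0,0]]]'
python3 - <<'E'
from h import *
go(588.1,350.5,-9,-22)
E
```

```text
time_s: 29.88
eef_pos: [588.2, 351.1, -8.8]
ee_rot: [0.396, 0.586, 0.396, -0.586]
force: [0.5, 0.1, 1.7]
grip_width: 0.998
pos [588.2 351.1  -8.8] jawyaw -22.0 tilt 0.05 deg t 29.88 q [0.37 0.87 1.16 0.   1.12 0.75] F [0.5 0.1 1.7] grip 0.998
tool delta in current axes (m) [0.0002 0.0001 0.0006]
turn about tool x: 0.001 rad (or other way -3.141)
delta in axes after turn [0.0002 0.0001 0.0006]
```

```bash
python3 -m jog '[[[0,0,0.0005,0,0,0],[0,0,0,0,0,0],[0,0,0,0,0,0],[0,0,0,0,0,0],[0,0,0,0,0,0],[0,0,0,0,0,0],[0,0,0,0,0,0]]]' 255 60
python3 -m jog '[[[-0.01,0,0,0,0,0],[-0.02,0,0,0,0,0],[-0.035,0,0,0,0,0],[-0.035,0,0,0.1,0,0],[-0.035,0,0,0.17,0,0],[-0.035,0,0,0.17,0,0],[-0.01,0,0,0.17,0,0],[0,0,0,0.17,0,0],[0,0,0,0.17,0,0],[0,0,0,0.17,0,0],[0,0,0,0.07,0,0],[0,0,0,0,0,0]]]'
python3 - <<'E'
from h import *
go(495.3,42.3,165,180.6+90)
c=cap("scene","s20.png",(270,120,390,260),5)
E
```

```text
time_s: 30.75
eef_pos: [587.9, 350.6, -9.0]
ee_rot: [0.396, 0.586, 0.396, -0.586]
force: [0.7, 0.8, 4.7]
grip_width: 0.266
time_s: 32.25
eef_pos: [587.7, 350.5, 171.9]
ee_rot: [-0.001, 0.707, -0.0, -0.707]
force: [0.5, -0.5, -0.8]
grip_width: 0.269
pos [587.7 350.5 171.9] jawyaw -90.1 tilt 0.06 deg t 32.25 q [0.37 0.7  0.98 0.   1.46 1.94] F [ 0.5 -0.5 -0.8] grip 0.269
tool delta in current axes (m) [0.0067 0.3084 0.0919]
turn about tool x: -0.012 rad (or other way 3.129)
delta in axes after turn [0.0069 0.3072 0.0956]
```

View pics/s20.png

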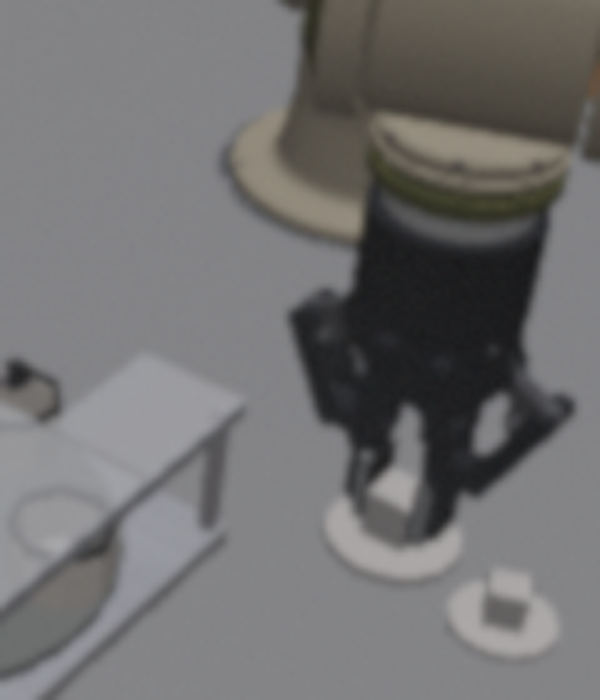

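```bash
python3 -m jog '[[[0,0,0,-0.012,0,0],[0,0.02,0.0062,0,0,0],[0,0.04,0.0124,0,0,0],[0,0.045,0.014,0,0,0],[0,0.045,0.014,0,0,0],[0,0.045,0.014,0,0,0],[0,0.045,0.014,0,0,0],[0,0.04,0.0124,0,0,0],[0,0.02,0.0062,0,0,0],[0,0.0072,0.0024,0,0,0],[0,0,0,0,0,0],[0,0,0,0,0,0]]]'
python3 - <<'E'
from h import *
go(495.3,42.3,63,180.6+90)
print(wheel([vision.capture("scene")],(600.4,43.3)))
E
```

```text
time_s: 33.8
eef_pos: [495.2, 43.1, 170.7]
ee_rot: [0.004, 0.707, 0.004, -0.707]
force: [-0.2, 0.0, -0.5]
grip_width: 0.268
pos [495.2  43.1 170.7] jawyaw -89.4 tilt 0.01 deg t 33.8 q [-0.15  0.28  1.63  0.    1.23  1.41] F [-0.2  0.  -0.5] grip 0.268
tool delta in current axes (m) [ 0.1077  0.0008 -0.    ]
turn about tool x: 0.000 rad (or other way -3.141)
delta in axes after turn [ 0.1077  0.0008 -0.    ]
(np.float64(599.424949278312), np.float64(43.338647657021), np.float64(0.05275444829366904), np.float64(-189.06666564941406))
```

```bash
python3 -m jog '[[[0,0.0008,0,0,0,0],[0.03,0,0,0,0,0],[0.03,0,0,0,0,0],[0.025,0,0,0,0,0],[0.013,0,0,0,0,0],[0.006,0,0,0,0,0],[0.004,0,0,0,0,0],[0,0,0,0,0,0],[0.003,0,0,0,0,0],[0,0,0,0,0,0]]]' | grep -E "pos|force|grip"
python3 -m jog '[[[0.002,0,0,0,0,0],[0.002,0,0,0,0,0],[0,0,0,0,0,0]]]' | grep -E "pos|force|grip"
python3 -m jog '[[[0.001,0,0,0,0,0],[0.001,0,0,0,0,0],[0,0,0,0,0,0]]]' | grep -E "pos|force|grip"
```

```text
eef_pos: [495.0, 41.6, 59.7]
force: [-0.0, -0.8, 0.0]
grip_width: 0.268
eef_pos: [494.9, 41.6, 55.5]
force: [-1.0, -0.5, -0.8]
grip_width: 0.268
eef_pos: [495.0, 41.6, 53.6]
force: [-0.3, -1.2, -0.2]
grip_width: 0.271
```

```bash
python3 -m jog '[[[0.001,0,0,0,0,0],[0.001,0,0,0,0,0],[0.001,0,0,0,0,0],[0,0,0,0,0,0]]]' | grep -E "pos|force|grip"
python3 -m jog '[[[0.001,0,0,0,0,0],[0.001,0,0,0,0,0],[0.001,0,0,0,0,0],[0,0,0,0,0,0]]]' | grep -E "pos|force|grip"
python3 -m jog '[[[0.001,0,0,0,0,0],[0.001,0,0,0,0,0],[0,0,0,0,0,0]]]' | grep -E "pos|force|grip"
```

```text
eef_pos: [495.0, 41.6, 50.6]
force: [0.5, 0.4, -1.2]
grip_width: 0.267
eef_pos: [495.2, 41.6, 48.2]
force: [-2.5, -0.3, 5.2]
grip_width: 0.267
eef_pos: [495.2, 41.6, 46.2]
force: [-2.0, 0.1, 6.5]
grip_width: 0.268
```

```bash
python3 -m jog '[[[0.001,0,0,0,0,0],[0.001,0,0,0,0,0],[0,0,0,0,0,0]]]' | grep -E "pos|force|grip"
python3 -m jog '[[[0.001,0,0,0,0,0],[0.001,0,0,0,0,0],[0,0,0,0,0,0]]]' | grep -E "pos|force|grip"
```

```text
eef_pos: [495.2, 41.6, 44.2]
force: [-2.6, 0.8, 5.3]
grip_width: 0.263
eef_pos: [495.2, 41.6, 43.8]
force: [-9.8, -0.3, 24.8]
grip_width: 0.266
```

```bash
python3 -m jog '[[[-0.002,0,0,0,0,0],[0,0,0,0,0,0]]]' | grep -E "pos|force"
python3 -m jog '[[[0,0,0,0,0,0],[0,0,0,0,0,0],[0,0,0,0,0,0],[0,0,0,0,0,0],[-0.01,0,0,0,0,0],[-0.03,0,0,0,0,0],[-0.03,0,0,0,0,0],[-0.03,0,0,0,0,0],[0,0,0,0,0,0]]]' 130 60 | grep -E "pos|force"
python3 -m jog '[[[0,0,-0.026,0,0,0],[0,0,-0.0265,0,0,0],[0,0,0,0,0,0],[0,0,0,0,0,0],[0,0,0,0,0,0]]]' 255 40
python3 - <<'E'
from h import *
go(549.2,42.7,90,180.6+90)
b=cap("scene","s21.png",(230,110,310,220),7)
print(wheel([b],(600.4,43.3)))
E
```

```text
eef_pos: [495.2, 41.6, 43.9]
force: [-2.3, 0.5, 4.3]
eef_pos: [496.2, 41.5, 146.2]
force: [0.3, -0.2, 0.7]
time_s: 39.98
eef_pos: [546.9, 42.2, 143.7]
ee_rot: [-0.003, -0.707, -0.003, 0.707]
force: [-0.7, -0.3, 0.3]
grip_width: 0.001
pos [546.9  42.2 143.7] jawyaw -89.5 tilt 0.02 deg t 39.98 q [-0.14  0.42  1.51 -0.    1.22  1.42] F [-0.7 -0.3  0.3] grip 0.001
tool delta in current axes (m) [ 0.0537 -0.0005 -0.0023]
turn about tool x: -0.001 rad (or other way 3.141)
delta in axes after turn [ 0.0537 -0.0005 -0.0023]
(np.float64(599.2881399128808), np.float64(43.42557680223286), np.float64(71.77957906758857), np.float64(-189.08682250976562))
```

View pics/s21.png

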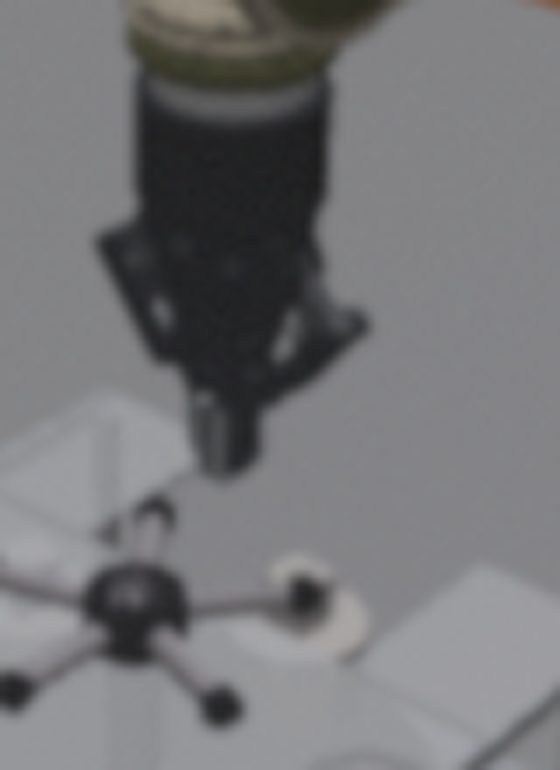

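```bash
python3 -m jog '[[[0.015,-0.0005,-0.0023,0,0,0],[0.02,0,0,0,0,0],[0.015,0,0,0,0,0],[0.004,0,0,0,0,0],[0,0,0,0,0,0]]]' | grep -E "pos|force"
python3 -m jog '[[[0,0.0062,-0.0004,-0.1222,0,0],[0,0.0062,-0.0004,-0.1222,0,0],[0,0.0062,-0.0004,-0.1222,0,0],[0,0.0062,-0.0004,-0.1222,0,0],[0,0.0062,-0.0004,-0.1222,0,0],[0,0.0062,-0.0004,-0.1222,0,0],[0,0.0062,-0.0004,-0.1222,0,0],[0,0.0062,-0.0004,-0.1222,0,0],[0,0.0062,-0.0004,-0.1222,0,0],[0,0.0062,-0.0004,-0.1222,0,0],[0,0.0062,-0.0004,-0.1222,0,0],[0,0.0062,-0.0004,-0.1222,0,0]]]'
python3 -m jog '[[[0,0,0,0,0,0],[0,-0.008,0,0,0,0],[0,0,0,0,0,0]]]' | grep -E "pos|force"
python3 - <<'E'
from h import *
go()
c=cap("scene","s22.png",(170,80,330,260),4)
print(wheel([c],(600.4,43.3)))
E
```

```text
eef_pos: [549.9, 42.6, 89.7]
force: [0.4, 0.7, 0.2]
time_s: 42.15
eef_pos: [595.9, -7.6, 90.3]
ee_rot: [-0.477, -0.522, -0.477, 0.522]
force: [-3.6, -0.1, 1.5]
grip_width: -0.001
eef_pos: [587.5, -6.4, 90.0]
force: [-0.4, 0.3, 0.5]
pos [587.5  -6.4  90. ] jawyaw -5.5 tilt 0.00 deg t 42.52 q [-0.21  0.55  1.45  0.    1.14 -0.11] F [-0.4  0.3  0.5] grip 0.001
tool delta in current axes (m) [0. 0. 0.]
(np.float64(599.860574932969), np.float64(43.171438559003306), np.float64(1.4820781771210818), np.float64(-188.7623748779297))
```

View pics/s22.png

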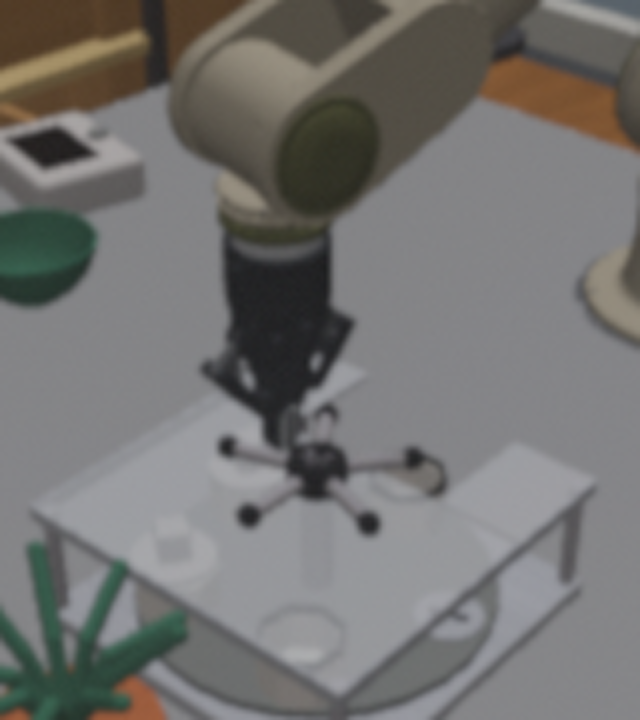

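```bash
python3 -m jog '[[[-0.03,0,0,0,0,0],[-0.04,0,0,0,0,0],[0,0,0,0.18,0,0],[0,0,0,0.18,0,0],[0,0,0,0.18,0,0],[0,0,0,0.18,0,0],[0,0,0,0.18,0,0],[0,0,0,0.18,0,0],[0,0,0,0.01,0,0],[0,0,0,0,0,0]]]' 0 | grep pos
python3 - <<'E'
from h import *
a=avg("top",2);b=avg("scene",2)
for cs in([a],[b]): print(*fitlid(cs,407.7,345.7))
go(407.7,345.7,60,-68)
E
```

```text
eef_pos: [588.1, -6.6, 159.7]
[408.31131235 346.01404028] 21.246508168584985 97.29276659738626
[407.64238627 345.6327263 ] 22.291056186325502 5.435261031652984
pos [588.1  -6.6 159.7] jawyaw -67.8 tilt 0.00 deg t 44.02 q [-0.21  0.48  1.36  0.    1.3   0.97] F [ 0.2 -1.  -0.5] grip 1.0
tool delta in current axes (m) [ 0.0997 -0.3944  0.0341]
turn about tool x: 0.003 rad (or other way -3.138)
delta in axes after turn [ 0.0997 -0.3942  0.0353]
```

```bash
python3 -m jog '[[[0,-0.02,0.0017,0,0,0],[0,-0.045,0.0039,0,0,0],[0,-0.045,0.0039,0,0,0],[0,-0.045,0.0039,0,0,0],[0,-0.045,0.0039,0,0,0],[0,-0.045,0.0039,0,0,0],[0,-0.045,0.0039,0,0,0],[0,-0.045,0.0039,0,0,0],[0,-0.04,0.0035,0,0,0],[0.03,-0.0194,0.0015,0,0,0],[0.04,0,0,0,0,0],[0.03,0,0,0,0,0]]]' | grep pos
python3 -m jog '[[[0.01,0,0,0,0,0],[0.01,0,0,0,0,0],[0,0,0,0,0,0],[0,0,0,0,0,0]]]' | grep -E "pos|force"
python3 - <<'E'
from h import *
go(407.8,345.8,-9,-68)
c=cap("scene","s23.png",(320,170,420,290),5)
E
```

```text
eef_pos: [406.4, 346.6, 58.4]
eef_pos: [408.6, 346.2, 40.5]
force: [-0.1, -0.1, 0.1]
pos [408.6 346.2  40.5] jawyaw -67.9 tilt 0.09 deg t 46.02 q [0.48 0.52 1.66 0.   0.97 1.67] F [-0.1 -0.1  0.1] grip 1.004
tool delta in current axes (m) [0.0495 0.0001 0.001 ]
turn about tool x: 0.002 rad (or other way -3.140)
delta in axes after turn [0.0495 0.0001 0.0009]
```

View pics/s23.png

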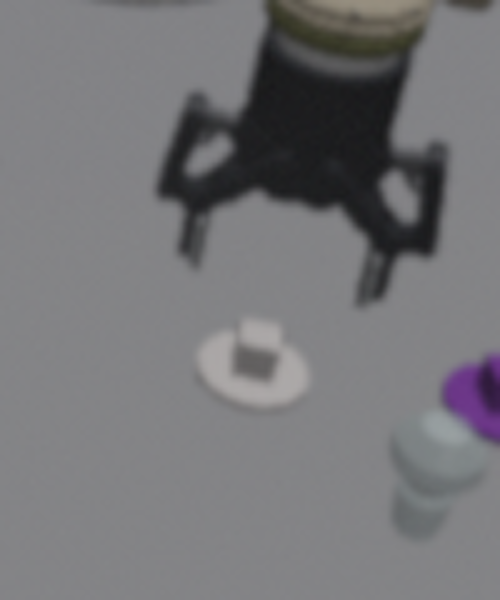

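```bash
python3 -m jog '[[[0.012,0,0,0,0,0],[0.012,0,0,0,0,0],[0.012,0,0,0,0,0],[0.009,0,0,0,0,0],[0.0045,0,0.0005,0,0,0],[0,0,0,0,0,0],[0,0,0,0,0,0]]]' | grep -E "pos|force"
python3 - <<'E'
from h import *
go(407.8,345.8,-9,-68)
E
python3 -m jog '[[[0,0,0,0,0,0],[0,0,0,0,0,0],[0,0,0,0,0,0],[0,0,0,0,0,0],[0,0,0,0,0,0],[0,0,0,0,0,0],[0,0,0,0,0,0]]]' 255 60
python3 -m jog '[[[-0.01,0,0,0,0,0],[-0.02,0,0,0,0,0],[-0.035,0,0,0,0,0],[-0.035,0,0,0,0,0],[-0.035,0,0,0.17,0,0],[-0.035,0,0,0.17,0,0],[-0.01,0,0,0,0,0],[0,0,0,0,0,0]]]'
python3 - <<'E'
from h import *
a=avg("top",2);b=avg("scene",2)
for cs in([a],[b],[a,b]): print(np.round(wheel(cs,(600.3,43.3)),2))
go()
c=cap("scene","s24.png",(270,100,420,240),5)
E
```

```text
eef_pos: [407.9, 345.9, -9.5]
force: [-0.6, 0.0, -0.3]
pos [407.9 345.9  -9.5] jawyaw -67.9 tilt 0.04 deg t 46.95 q [0.48 0.6  1.69 0.   0.86 1.67] F [-0.6  0.  -0.3] grip 1.0
tool delta in current axes (m) [-0.0005  0.0001  0.0002]
turn about tool x: 0.002 rad (or other way -3.140)
delta in axes after turn [-0.0005  0.0001  0.0002]
time_s: 47.82
eef_pos: [407.9, 345.9, -9.6]
ee_rot: [0.136, 0.694, 0.136, -0.694]
force: [-0.2, -0.9, 5.9]
grip_width: 0.262
time_s: 48.82
eef_pos: [407.5, 345.7, 169.8]
ee_rot: [-0.017, -0.707, -0.017, 0.707]
force: [0.5, -0.0, -1.0]
grip_width: 0.264
[ 600.21   43.56    1.76 -206.99]
[ 599.98   43.06    1.5  -188.89]
[ 600.21   43.31    1.67 -395.77]
pos [407.2 345.5 168.9] jawyaw -87.3 tilt 0.14 deg t 49.02 q [ 0.48  0.36  1.52 -0.    1.26  2.01] F [ 0.1  0.6 -1.5] grip 0.269
tool delta in current axes (m) [0. 0. 0.]
```

View pics/s24.png

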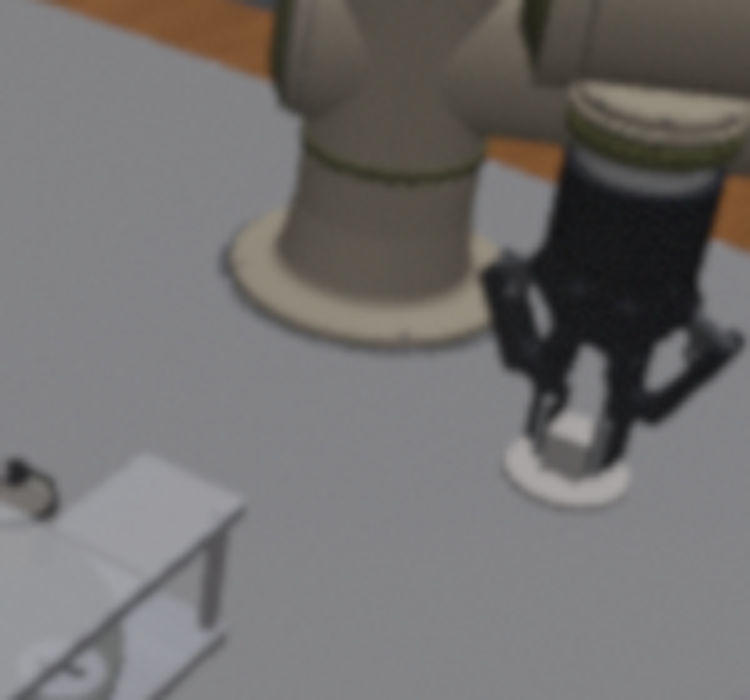

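```bash
python3 - <<'E'
from h import *
go(495.3,40.2,165,271.7)
E
```

```text
pos [407.3 345.6 169.1] jawyaw -87.3 tilt 0.12 deg t 49.08 q [0.48 0.36 1.52 0.   1.26 2.01] F [ 0.9 -0.3 -0.1] grip 0.266
tool delta in current axes (m) [ 0.0042  0.3091 -0.0737]
turn about tool x: 0.017 rad (or other way -3.125)
delta in axes after turn [ 0.0041  0.3079 -0.0789]
```

```bash
python3 -m jog '[[[0,0,0,0.017,0,0],[0,0.02,-0.0051,0,0,0],[0,0.04,-0.0103,0,0,0],[0,0.045,-0.0115,0,0,0],[0,0.045,-0.0115,0,0,0],[0,0.045,-0.0115,0,0,0],[0,0.045,-0.0115,0,0,0],[0,0.04,-0.0103,0,0,0],[0,0.02,-0.0051,0,0,0],[0,0.0079,-0.0021,0,0,0],[0,0,0,0,0,0],[0,0,0,0,0,0]]]' | grep -E "pos|grip"
python3 - <<'E'
from h import *
go(495.3,40.2,60,271.7)
E
```

```text
eef_pos: [495.2, 41.1, 170.2]
grip_width: 0.273
pos [495.2  41.1 170.2] jawyaw -88.3 tilt 0.01 deg t 50.58 q [-0.15  0.28  1.63  0.    1.23  1.39] F [-0.1 -0.7 -1. ] grip 0.273
tool delta in current axes (m) [ 1.102e-01  9.000e-04 -1.000e-04]
turn about tool x: 0.000 rad (or other way -3.141)
delta in axes after turn [ 0.1102  0.0009 -0.    ]
```

```bash
python3 -m jog '[[[0,0.0005,0,0,0,0],[0.03,0,0,0,0,0],[0.03,0,0,0,0,0],[0.025,0,0,0,0,0],[0.013,0,0,0,0,0],[0.006,0,0,0,0,0],[0.003,0,0,0,0,0],[0,0,0,0,0,0],[0,0,0,0,0,0]]]' | grep -E "pos|force|grip"
python3 - <<'E'
from h import *
go(495.3,40.2,60,271.7)
c=cap("scene","s25.png",(230,110,310,220),7)
E
```

```text
eef_pos: [495.8, 39.8, 63.7]
force: [-0.1, -0.7, -0.7]
grip_width: 0.262
pos [495.8  39.8  63.7] jawyaw -88.3 tilt 0.05 deg t 51.7 q [-0.16  0.41  1.75 -0.    0.97  1.39] F [-0.1 -0.7 -0.7] grip 0.262
tool delta in current axes (m) [ 0.0037 -0.0005  0.0004]
turn about tool x: -0.001 rad (or other way 3.141)
delta in axes after turn [ 0.0037 -0.0005  0.0004]
```

View pics/s25.png

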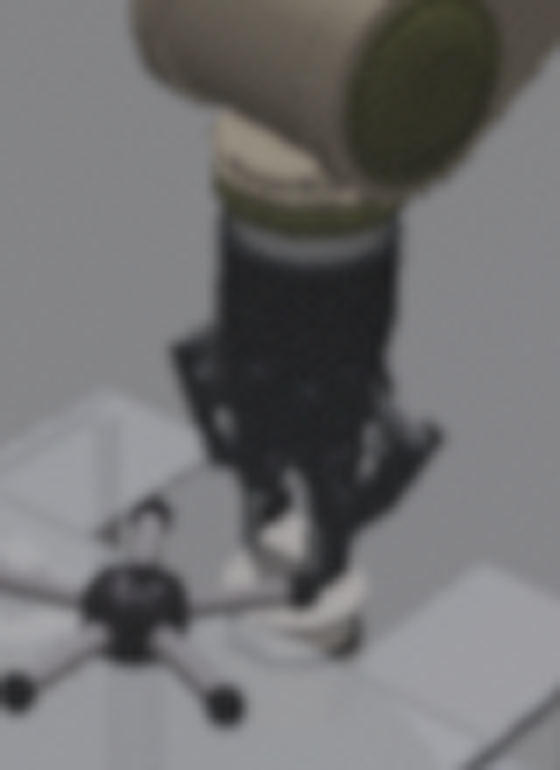

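```bash
python3 -m jog '[[[0.003,-0.0003,0.0003,0,0,0],[0.003,0,0,0,0,0],[0.002,0,0,0,0,0],[0,0,0,0,0,0]]]' | grep -E "pos|force|grip"
python3 -m jog '[[[0.002,0,0,0,0,0],[0.002,0,0,0,0,0],[0.001,0,0,0,0,0],[0,0,0,0,0,0]]]' | grep -E "pos|force|grip"
python3 -m jog '[[[0.001,0,0,0,0,0],[0.001,0,0,0,0,0],[0,0,0,0,0,0]]]' | grep -E "pos|force|grip"
python3 -m jog '[[[0.001,0,0,0,0,0],[0.001,0,0,0,0,0],[0.001,0,0,0,0,0],[0,0,0,0,0,0]]]' | grep -E "pos|force|grip"
```

```text
eef_pos: [495.0, 40.1, 55.0]
force: [0.8, 0.9, -0.2]
grip_width: 0.265
eef_pos: [495.1, 40.1, 50.1]
force: [0.2, -0.5, -0.6]
grip_width: 0.266
eef_pos: [495.3, 40.1, 48.7]
force: [-1.7, -0.6, 4.2]
grip_width: 0.269
eef_pos: [495.3, 40.1, 45.8]
force: [-2.8, 0.5, 5.8]
grip_width: 0.268
```

```bash
python3 -m jog '[[[0.001,0,0,0,0,0],[0.001,0,0,0,0,0],[0,0,0,0,0,0]]]' | grep -E "pos|force|grip"
python3 -m jog '[[[0.001,0,0,0,0,0],[0.001,0,0,0,0,0],[0,0,0,0,0,0]]]' | grep -E "pos|force|grip"
```

```text
eef_pos: [495.3, 40.1, 43.8]
force: [-2.6, 0.3, 5.5]
grip_width: 0.265
eef_pos: [495.3, 40.1, 43.3]
force: [-10.1, 1.0, 25.5]
grip_width: 0.267
```

```bash
python3 -m jog '[[[-0.002,0,0,0,0,0],[0,0,0,0,0,0]]]' | grep -E "pos|force"
python3 -m jog '[[[0,0,0,0,0,0],[0,0,0,0,0,0],[0,0,0,0,0,0],[0,0,0,0,0,0],[-0.01,0,0,0,0,0],[-0.03,0,0,0,0,0],[-0.03,0,0,0,0,0],[-0.03,0,0,0,0,0],[0,0,0,0,0,0]]]' 130 60 | grep -E "pos|force"
python3 -m jog '[[[0,0,-0.026,0,0,0],[0,0,-0.0265,0,0,0],[0,0,0,0,0,0],[0,0,0,0,0,0],[0,0,0,0,0,0]]]' 255 40
python3 - <<'E'
from h import *
go(549.2,41.8,90,271.7)
b=cap("scene","s26.png",(230,110,310,220),7)
print(wheel([b],(600.4,43.3)))
E
```

```text
eef_pos: [495.3, 40.1, 43.4]
force: [-1.8, 0.1, 5.2]
eef_pos: [496.3, 40.0, 145.8]
force: [0.0, -0.7, -0.4]
time_s: 56.38
eef_pos: [547.0, 41.7, 143.2]
ee_rot: [-0.01, -0.707, -0.01, 0.707]
force: [0.5, -0.1, 0.4]
grip_width: -0.004
pos [547.   41.7 143.2] jawyaw -88.3 tilt 0.02 deg t 56.38 q [-0.14  0.42  1.51 -0.    1.22  1.4 ] F [ 0.5 -0.1  0.4] grip -0.004
tool delta in current axes (m) [ 0.0532 -0.     -0.0023]
turn about tool x: -0.001 rad (or other way 3.141)
delta in axes after turn [ 0.0532 -0.     -0.0022]
(np.float64(600.164304765673), np.float64(43.50509439128817), np.float64(1.3562838924801213), np.float64(-188.19627380371094))
```

View pics/s26.png

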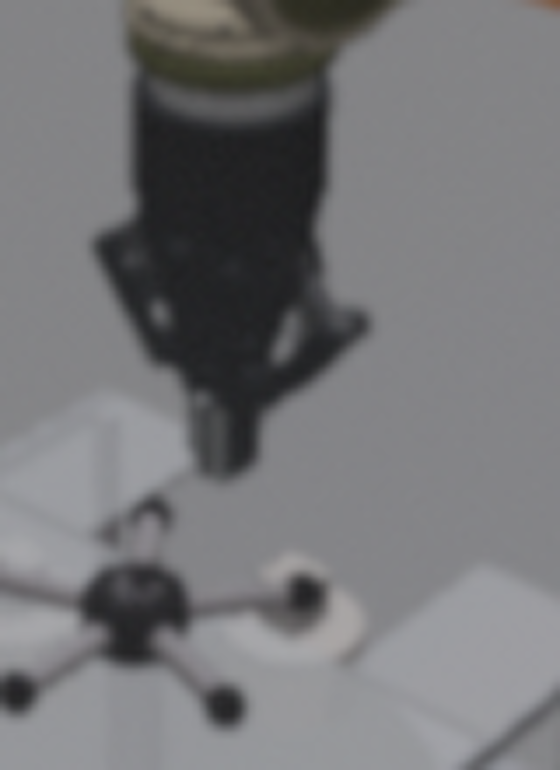

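```bash
python3 -m jog '[[[0.015,0,-0.0023,0,0,0],[0.02,0,0,0,0,0],[0.015,0,0,0,0,0],[0.004,0,0,0,0,0],[0,0,0,0,0,0]]]' | grep -E "pos|force"
python3 -m jog '[[[0,0.0062,-0.0004,-0.1222,0,0],[0,0.0062,-0.0004,-0.1222,0,0],[0,0.0062,-0.0004,-0.1222,0,0],[0,0.0062,-0.0004,-0.1222,0,0],[0,0.0062,-0.0004,-0.1222,0,0],[0,0.0062,-0.0004,-0.1222,0,0],[0,0.0062,-0.0004,-0.1222,0,0],[0,0.0062,-0.0004,-0.1222,0,0],[0,0.0062,-0.0004,-0.1222,0,0],[0,0.0062,-0.0004,-0.1222,0,0],[0,0.0062,-0.0004,-0.1222,0,0],[0,0.0062,-0.0004,-0.1222,0,0]]]' | grep -E "pos|force"
python3 -m jog '[[[0,0,0,0,0,0],[0,-0.008,0,0,0,0],[0,0,0,0,0,0],[-0.04,0,0,0,0,0],[-0.06,0,0,0,0,0],[-0.05,0,0,0,0,0],[0,0.03,0.05,0,0,0],[0,0.03,0.05,0,0,0],[0,0.03,0.05,0,0,0],[0,0.03,0.05,0,0,0],[0,0.03,0.05,0,0,0],[0,0,0,0,0,0]]]'
python3 - <<'E'
from h import *
np.set_printoptions(suppress=True,precision=2)
a=avg("top");b=avg("scene")
for cs in([a],[b],[a,b]): print(np.array(wheel(cs,(600.3,43.3))))
go()
cap("scene","s27.png",s=1.5);cap("top","t27.png",(180,115,320,240),5)
w=wheel([a,b],(600.3,43.3))[2]
for k,n in ((1,"pot1"),(2,"pot2"),(3,"pot3")):
    base=np.radians(w+36+72*k+0) 
for ang in w+36+72*np.arange(5):
    r=np.radians(ang);X=(600.3+105*np.cos(r),43.3+105*np.sin(r));print("place",round(ang,1),np.round(X,1))
E
```

```text
eef_pos: [550.0, 41.7, 89.2]
force: [0.3, -0.0, 0.8]
eef_pos: [596.9, -7.6, 89.8]
force: [-3.1, -0.3, 1.5]
time_s: 60.05
eef_pos: [716.1, -258.9, 236.2]
ee_rot: [-0.479, -0.519, -0.481, 0.52]
force: [0.5, 0.9, -0.4]
grip_width: -0.001
[ 601.21   43.09    3.48 -194.45]
[ 599.17   42.72    3.19 -187.28]
[ 600.05   43.06    3.53 -381.  ]
pos [ 715.5 -254.5  241.5] jawyaw -4.3 tilt 0.06 deg t 60.45 q [-0.5   0.95  0.35  0.    1.84 -0.42] F [-0.   0.4  1. ] grip 0.001
tool delta in current axes (m) [0. 0. 0.]
place 39.5 [681.3 110.1]
place 111.5 [561.8 141. ]
place 183.5 [495.5  36.8]
place 255.5 [574.1 -58.4]
place 327.5 [688.9 -13.1]
```

View pics/s27.png

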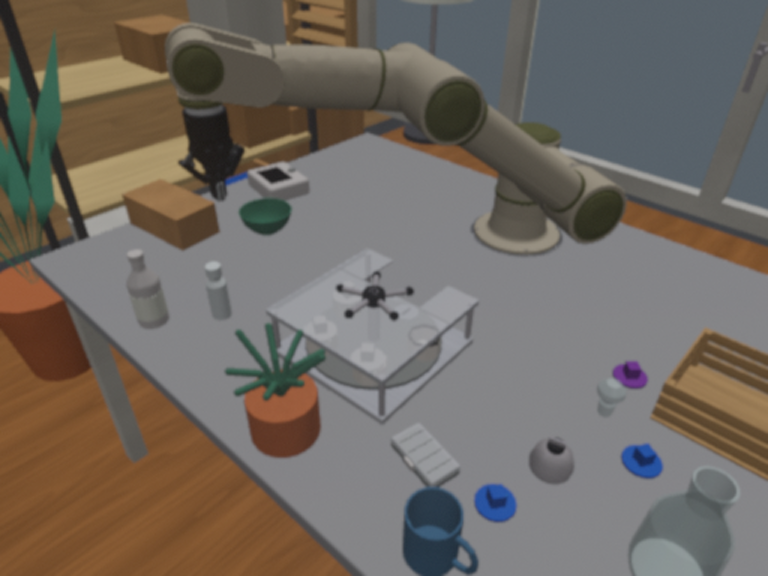

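View pics/t27.png

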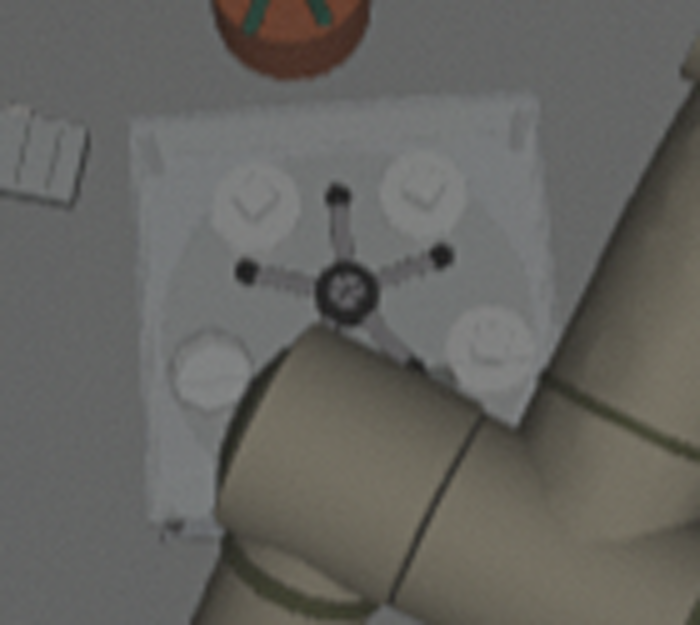

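```bash
python3 -m jog '[[[0,-0.04,0.02,0,0,0],[0,-0.04,0.02,0,0,0],[0,-0.04,0.02,0,0,0],[0,-0.04,0.02,0,0,0],[0,-0.04,0.02,0,0,0],[0,-0.04,0.02,0,0,0],[0,-0.04,0.02,0,0,0],[0,-0.04,0.02,0,0,0],[0,-0.04,0.02,0,0,0],[0,-0.04,0.02,0,0,0],[0,0,0,0,0,0],[0,0,0,0,0,0]]]'
python3 - <<'E'
from h import *
np.set_printoptions(suppress=True,precision=2)
a=avg("top");b=avg("scene")
W=np.array(wheel([a,b],(600.3,43.3)));print(W)
cap("top","t28.png",(180,115,320,240),5)
for k in(0,3,4):
    r=np.radians(W[2]+36+72*k);X=np.array((600.3+105*np.cos(r),43.3+105*np.sin(r)))
    for z in(47,50,53,56,59):
        A=fitlid([a],*X,z0=z,yaws=np.radians([0,30,60]));B=fitlid([b],*X,z0=z,yaws=np.radians([0,30,60]));print(k,z,A[0]-X,B[0]-X,A[0]-B[0],round(A[2],1),round(B[2],1))
E
```

```text
time_s: 62.05
eef_pos: [302.0, -424.3, 240.4]
ee_rot: [0.481, 0.519, 0.481, -0.518]
force: [0.6, -0.1, 0.0]
grip_width: -0.001
[ 600.14   43.21    3.4  -395.71]
0 47 [ 5.66 -1.26] [-12.99 -10.46] [18.65  9.19] 186.0 331.4
0 50 [ 5.26 -1.3 ] [-10.42  -7.75] [15.69  6.45] 186.0 310.3
0 53 [ 4.42 -1.43] [ 0.31 -0.65] [ 4.12 -0.78] 186.0 288.7
0 56 [ 3.4  -1.47] [2.76 2.31] [ 0.64 -3.78] 185.9 261.7
0 59 [ 1.96 -1.58] [6.31 6.8 ] [-4.35 -8.38] 170.5 231.4
3 47 [ 2.38 -2.42] [14.99 -3.54] [-12.62   1.12] 199.6 722.2
3 50 [ 1.79 -2.2 ] [ -7.83 -15.02] [ 9.63 12.82] 199.6 718.1
3 53 [ 1.5  -2.68] [ -4.69 -10.8 ] [6.19 8.12] 199.6 716.0
3 56 [-0.13 -2.06] [-2.25 -8.25] [2.12 6.2 ] 199.5 702.7
3 59 [ 0.05 -2.46] [ 1.2  -4.82] [-1.15  2.36] 199.3 671.8
4 47 [ 4.   -1.24] [-14.87 -14.66] [18.87 13.42] 232.6 463.5
4 50 [ 3.29 -1.18] [-13.01 -12.23] [16.29 11.05] 214.1 432.4
4 53 [ 2.33 -1.31] [-1.33  0.07] [ 3.66 -1.39] 214.0 404.4
4 56 [ 1.37 -1.14] [2.1  5.68] [-0.73 -6.82] 214.0 374.1
4 59 [ 0.77 -1.16] [3.72 6.35] [-2.95 -7.51] 214.0 373.8
```

View pics/t28.png

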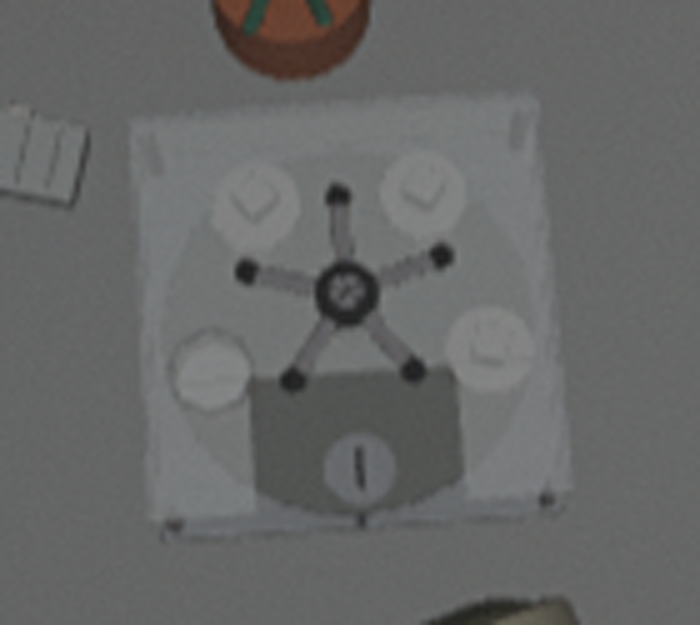

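The blank disc, at crop pixel (360,468), is in line with the pointer at (362,518). Three pots carry lids, and pot 4 at (212,370) stays open. The spokes and cover upset the fit at that height, so I take one enlarged side look at the lids.

```bash
python3 - <<'E'
from h import *
b=avg("scene",8);im=b["image"][160:285,172:325]
im=np.clip((im-100)*2.2,0,255).astype(np.uint8)
im=cv2.resize(im,None,fx=5,fy=4.7,interpolation=cv2.INTER_CUBIC)
W=3.4
for k in(0,3,4):
    r=np.radians(W+36+72*k);x,y=600.3+105*np.cos(r),43.3+105*np.sin(r)
    for z,col in((53,(0,200,0)),(59,(255,0,0))):
        p=np.array([(proj(b,(x+32*np.cos(t),y+32*np.sin(t),z+16))-[172,160]+.5)*[5,4.7] for t in np.linspace(0,6.28,60)],np.int32)
        cv2.polylines(im,[p],True,col,1)
cv2.imwrite("pics/s29.png",im[:,:,::-1])
E
```

```text
(no output)
```

View pics/s29.png

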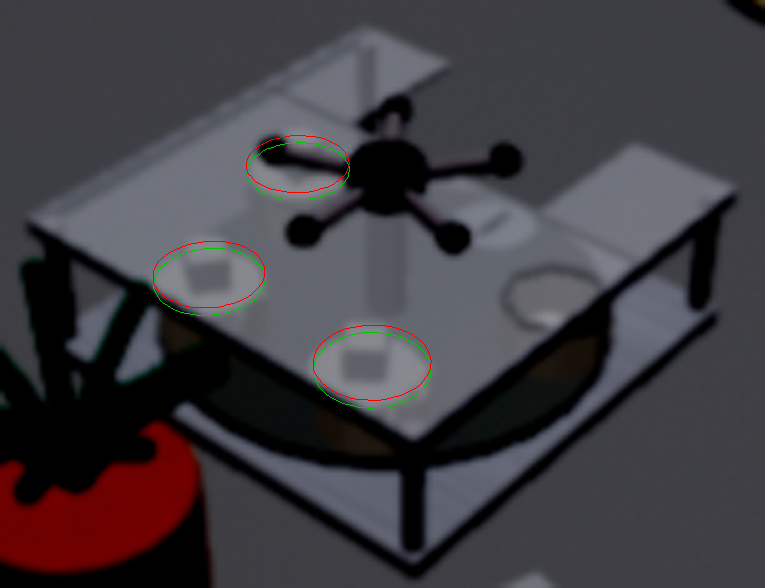

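```bash
python3 - <<'E'
from h import *
import numpy as np
a=avg("top");o=np.load("a.npy")
d=np.abs(a["image"]-o).max(2)
for n,(u,v) in dict(pill=(181,145),timer=(138,180),stopper=(131,225),bowl=(402,215),vial=(335,138)).items(): print(n,d[v-12:v+12,u-12:u+12].mean().round(1),d[v-12:v+12,u-12:u+12].max())
st()
print(workorder.finish_job())
E
```

```text
pill 0.9 2.75
timer 1.0 4.25
stopper 0.9 2.75
bowl 1.4 4.75
vial 0.9 3.0
{'time_s': 63.1, 'joints': [-1.178, 0.279, 1.444, 0.0, 1.419, -1.103], 'eef_pos': [301.654, -424.643, 240.2], 'ee_rot': [0.481, 0.519, 0.481, -0.519], 'force': [-0.233, -0.013, 0.225], 'grip_width': 0.001}
the job is handed in; nothing more can be done
None
```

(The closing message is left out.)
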